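Seat the airtight tub's lid under the steamer tray

ROBOT

A 6-joint arm with a two-finger parallel gripper is mounted at the origin on the work surface. World frame = base frame: x ahead of the robot, y to its left, z up, the work surface at z = 0. Lengths are in mm, angles in rad, forces in N, time in s.
With the tool pointing down it reaches from about 425 to 1125 mm from the base axis. Payload 14.9 kg.
Tool frame: the origin (TCP) lies midway between the tips of the shut fingers; the grasp point (between the pads) lies 19 mm behind it; z points along the fingers, y is the direction in which the jaws open and shut (so a half turn about z gives the same grasp; the last joint's range is limited). The gripper opens to 91 mm and grips with 3 to 60 N. Pads are 32 mm wide; open, the fingers measure 118 mm over their backs; the gripper's body (76 mm by 178 mm) begins 60 mm behind the grasp point.
Start: joints at [-1.182, 0.379, 1.734, -0, 1.028, -0.033], TCP at [286.58, -638.663, 213.932] pointing down, gripper open.
Joint ranges: [-2.77, 2.77], [-0.74, 2.19], [0, 2.66], [-1.06, 4.2], [0.31, 2.87], [-3.08, 3.08]. Speed limits (rad/s): [1.89, 1.89, 2.39, 3.14, 3.14, 3.14].

INTERFACE

Orientations are given as a unit quaternion [x, y, z, w].
In Python, from rig import robot gives the robot as it stands.
- The arm moves only by the tool apply_moves, never from a script. Its argument "targets" is a list of rows, each a list of 3 entries, a list of its own where there are three numbers: the shift along the tool's x, y, z each as a share of 0.2 m, from -1 to 1, then the turn, a rotation vector about the tool's x, y, z each as a share of 30 degrees, from -1 to 1, then the gripper's target within -1 to 1 (fully open at 1, half-way at 0, shut at -1). In form: [[[tx, ty, tz], [ax, ay, az], fingers], ...]. A call has exactly 8 rows; each row is the pose to reach, as a shift and turn from the pose commanded when the call began, along the tool's axes at that moment; what a row does not reach only later rows make up. A row lasts 1/12 s, in which the tool goes at most 41.7 mm and 7.16 degrees, less where a joint would pass 70% of its speed; a pose out of reach is approached as far as the arm can. A call with a number of a shift or a turn outside -1 to 1 is refused whole. A call with a gripper value outside its range is refused whole. The fingers move at their own pace and stop on an object; "squeeze" is the grip in N (left out, the last holds). Time passes only in rows, so rows that repeat a pose let the fingers close, or fill a call up. It gives the time, the measured TCP pose, the force and the opening at its end, in the units of the state.
- robot.get_obs(): the state, without advancing time (a new reading comes with each control period).
- robot.snapshot(name): name is "side" or "top" or "wrist"; returns a dict with "img" (400x640x3 uint8, red, green, blue), "mtx" (3x3 intrinsics, pixels), "dist" ([k1, k2, p1, p2, k3] as OpenCV has them; the pictures are not rectified), "position" and "rotation" of the camera in the world. Camera axes: x right, y up, looking along -z (the intrinsics and any distortion apply to the point x, -y, -z); pixel columns grow to the right and rows downward; lengths in mm; the calibration is good to about 2 mm. A picture is of the moment at which its call begins. There is no depth.
- robot.close_job(): hands the job in, once; it reports no verdict.
Trained networks look in a picture, given as the dict that the camera call returned (one of the last four; its "shot" number tells which), for a name from the list of things; names that differ only in an ending like _2 or _b are one class to them, and where a whole thing is asked for, a point or a joint stands for the part that bears it (a point fixed in the world has none). Each returns a list of dicts, best first, with "p" (0 to 1); they miss things now and then, are a little off and sometimes report something else, mostly with a low value. They report only what shows in the picture. A call takes as long as a camera call. They do not tell look-alikes from the thing itself.
- robot.look_for(query, picture): "bbox" ([left, top, right, bottom] in pixels, round what is visible of it).
- robot.landmark_of(query, picture): "uv" ([column, row] in pixels: a listed point, or the origin of a listed thing).
The state is a dict: "time_s": time; "joint_pos": joint angles; "dq": joint speeds; "effort": joint torques, N m; "ee_pos": TCP position; "ee_rot": TCP orientation; "contact_force": force on the tool from outside, world axes, zero at the start; "wrist_torque": the same for the moment, N m; "grip_width": finger opening in mm.
Only numpy, scipy, OpenCV 4.12 (cv2) and the standard library are available. Lean on these libraries where they do the work, as an engineer would, in place of code of your own. Each camera call takes 0.05 s, during which the arm holds its last target.

TASK

The lid of the airtight tub on the kitchen scale is not fully home on its gasket. Lift the steamer tray off the lid and set it down on the wooden board, press the lid down round its edge, corner by corner, until all four corners are fully seated, then put the tray back squarely on the lid and let go. Do not overload the scale (a push of about 36 N is too much for it) and leave the teapot, bowl and yellow clip where they are.

Things in the scene. Friction and masses are not known exactly. Their poses are not given: they have to be found in the camera images.
- tray_grip (a point): aluminium steamer tray, 180 x 130 mm, 36 mm deep, 0.25 to 0.5 kg, standing on the lid. A wooden handle bar arches across its middle along the tray's y axis: 126 mm long, 14 mm wide (x), 14 mm high, its top 90 mm above the tray's underside. The point is the bar's centre, 83 mm above the underside; x is the tray's long side, z up.
- tray_base (a point): centre of the tray's underside, axes as tray_grip
- lid_mid (a point): grey plastic tub lid, 173 x 123 mm, plate 4 mm thick with a skirt 14 mm deep that hangs around the tub's rim with 2.5 mm play, loose, 0.18 kg. The point is the centre of its flat top; x is the long side, z up.
- lid_corner_a (a point): point on the lid's top, 72 mm to +x and 47 mm to +y of lid_mid in the lid's frame, over a gasket corner: the place to press. Each gasket corner starts 3 to 6 mm above home, yields only to a push of 11 to 16 N (which is stiffer is not told) and stays where it was pushed; once home it yields no more and only the scale's spring gives.
- lid_corner_b (a point): the same at -72 mm x, +47 mm y. Pressing one corner tilts the stiff lid, so the opposite corner may lift until it is pressed in turn
- lid_corner_c (a point): the same at -72 mm x, -47 mm y
- lid_corner_d (a point): the same at +72 mm x, -47 mm y
- tub_rim (a point): centre of the mouth of the white plastic tub (160 x 110 mm, 70 mm high), in the plane of its rim, 126 mm above the table; x is the tub's long side, z up. The lid is home when its underside lies on the rim, its top then 4 mm above this point's plane everywhere. The tub is clipped to the scale's pan and moves up and down with it.
- scale_pan (a joint): sprung pan of the kitchen scale (white base 190 x 150 x 44 mm) under the tub, m, growing as it sinks, about 0 at the start with tray and lid on. The spring gives 1 mm for 3 N, so the tub sinks away under a push; beyond 0.012 (about 36 N of push) the scale is overloaded.
- board_top (a point): centre of the top face of the fixed wooden board, 220 x 170 mm, 16 mm thick, lying on the table; x is its long side
- teapot: white ceramic teapot with a bamboo arch handle, 116 mm across, 131 mm high; its spout reaches 86 mm to +x; origin under its centre. To be left alone
- bowl: stainless steel bowl upside down, 140 mm across, 60 mm high; origin under its centre. To be left alone
- clip: yellow plastic clip-on hook with a spring clip, lying flat, 115 mm long, 22 mm high; origin under the clip's middle. To be left alone
There are look-alikes about, which are no part of the job. Leave any blue or green look-alike of the part that bears tray_grip alone.

How it is judged (in metres and radians):
On the way, in this order (a step that is already met when the one before it is completed fails the run):
1. the tray has been set down on the wooden board and let go (horizontal distance between tray_base and board_top below 0.06 m and z of tray_base in the frame of board_top below 0.004 m and angle between tray_base's own z axis and vertical below 0.05 rad and contact force between the fingers and tray below 0.1 N), for 0.2 s.
2. all four corners of the lid are fully home while the tray stands on the board (z of each of lid_corner_a, lid_corner_b, lid_corner_c, lid_corner_d in the frame of tub_rim below 0.0055 m and horizontal distance between tray_base and board_top below 0.06 m and z of tray_base in the frame of board_top below 0.004 m), for 0.2 s.
At the end, for the whole second after the job is handed in: All four lid corners are home (their tops no more than 5.5 mm above the plane of the tub's rim, home being 4 mm), and the tray stands upright at rest on the lid, its centre within 12 mm of the lid's centre and its long side within 0.12 rad of the lid's, let go (z of each of lid_corner_a, lid_corner_b, lid_corner_c, lid_corner_d in the frame of tub_rim below 0.0055 m and horizontal distance between tray_base and lid_mid below 0.012 m and angle between the x axis of tray_base and the x axis of lid_mid, either way round below 0.12 rad and z of tray_base in the frame of lid_mid between -0.003 and 0.003 m and angle between tray_base's own z axis and vertical below 0.04 rad and linear speed of tray below 0.01 m/s); the robot touches nothing.
It fails at once if the scale is overloaded (pan pressed down more than 12 mm) (value of joint scale_pan above 0.012 m).
It fails at once if the teapot, the bowl or the clip is moved by more than 25 mm (distance of any of teapot, bowl, clip from where it was at the start of the episode above 0.025 m).
It also fails if it takes over 72 s, if anything falls off the work surface, if the arm or the gripper's body presses on something with over 40 N, if the wrist force passes 120 N, or if a joint passes its speed limit or range.

## Working session

There is one attempt and no reset: what is moved stays moved. The work goes in short steps, Python scripts to look and compute and a tool call to move; the robot and the scene stay as the last step left them, time stands still between calls to the robot, and variables do not carry over. Pictures are saved under pics/ and viewed, and the job is handed in when it is done.

Besides the shell and the picture viewer there is one more tool, called after "Call:" as name([rows], argument=value, ...), one row to a line, values as JSON. apply_moves: Moves the arm, as the interface text tells. Its arguments: {"type":"object","properties":{"targets":{"type":"array","items":{"type":"array"}},"squeeze":{"type":"number"}},"required":["targets"]}

```bash
ls; mkdir -p pics
python3 - <<'E'
from rig import robot
import cv2
o=robot.get_obs(); print(o)
for n in ["side","top","wrist"]:
    s=robot.snapshot(n); cv2.imwrite(f"pics/{n}0.png",s["img"][:,:,::-1])
    print(n,s["mtx"],s["dist"],s["position"],s["rotation"],s["shot"])
    for q in ["tray_grip","tray_base","lid_mid","lid_corner_a","tub_rim","board_top","teapot","bowl","clip"]:
        try: print(q,[(d["p"],d["uv"]) for d in robot.landmark_of(q,s)][:4])
        except Exception as e: print(q,e)
E
```

```text
pics
{'time_s': 0.0, 'joint_pos': array([-1.18228943e+00,  3.79381857e-01,  1.73482526e+00, -2.58894599e-05,
        1.02849305e+00, -3.32815157e-02]), 'dq': array([ 1.81110797e-04, -7.28099549e-04, -2.78415512e-04,  4.64471286e-04,
       -1.75625907e-04, -3.31028748e-06]), 'effort': array([-3.51818751e-03, -7.63747072e+01, -4.34372735e+01,  6.49821921e-02,
        4.25248244e-02, -9.49968467e-05]), 'ee_pos': array([ 286.41657029, -638.26046235,  213.28489716]), 'ee_rot': array([ 9.77842568e-01,  2.09340882e-01, -1.08748129e-04, -5.43091531e-04]), 'contact_force': array([-0.46179073, -0.59787028,  1.26562315]), 'wrist_torque': array([-0.00882055,  0.0091691 ,  0.00400307]), 'grip_width': 91.22213268720878}
side [[475.88038361   0.         319.01092528]
 [  0.         475.88038361 204.6561251 ]
 [  0.           0.           1.        ]] [-0.11639884  0.          0.          0.          0.        ] [-118.07618352  787.47644345 1120.23305041] [-0.13879809  0.36558261  0.867545   -0.30732739] 1
tray_grip [(0.97, [347.8, 292.8]), (0.94, [281.7, 205.6]), (0.91, [182.9, 251.2])]
tray_base 
[... 663 characters left out ...]
7, 185.7]), (0.6, [260.4, 283.8])]
tray_base [(0.91, [277.3, 194.7]), (0.89, [262.7, 285.9]), (0.84, [207.8, 138.2])]
lid_mid []
lid_corner_a []
tub_rim []
board_top [(0.96, [371.1, 216.5])]
teapot [(0.63, [467.4, 204.1])]
bowl [(0.62, [170.0, 231.2]), (0.39, [372.7, 215.4])]
clip [(0.66, [326.4, 143.3])]
wrist [[337.04633148   0.         315.23855964]
 [  0.         337.04633148 197.3142378 ]
 [  0.           0.           1.        ]] [-0.05134904  0.          0.          0.          0.        ] [ 349.3396006  -609.32358205  384.87970344] [-0.10459342  0.06790516 -0.53888521  0.83309773] 3
tray_grip []
tray_base []
lid_mid []
lid_corner_a []
tub_rim []
board_top []
teapot []
bowl []
clip []
```

View pics/side0.png

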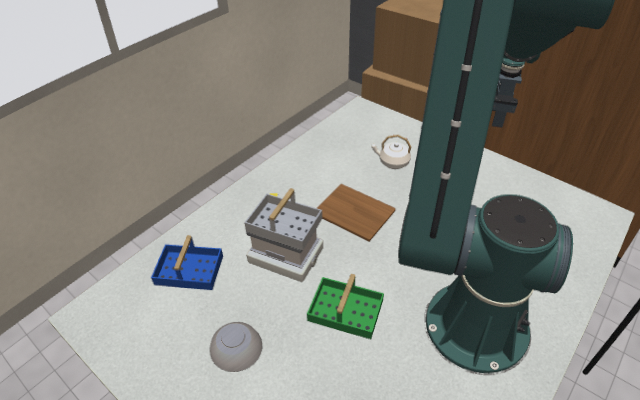

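View pics/top0.png

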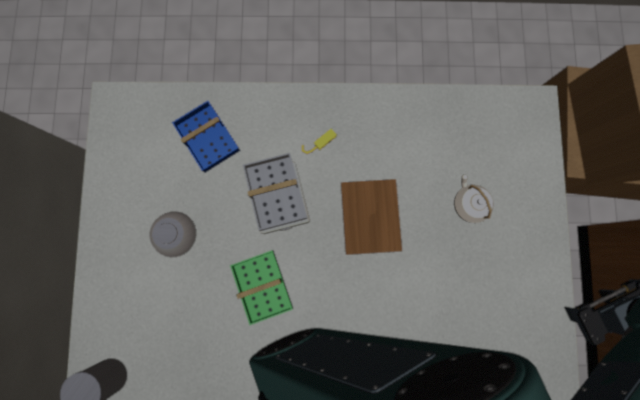

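View pics/wrist0.png

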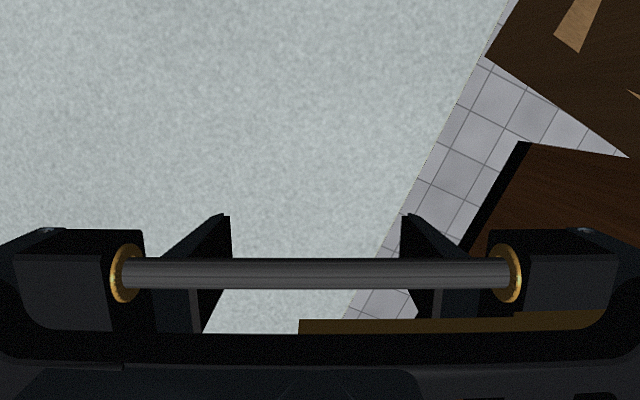

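```bash
cat > h.py <<'E'
import numpy as np, cv2
from scipy.spatial.transform import Rotation as R
from rig import robot
def ray(s,uv):
    p=cv2.undistortPoints(np.array([[uv]],float),np.array(s["mtx"]),np.array(s["dist"]))[0,0]
    d=R.from_quat(s["rotation"]).apply([p[0],-p[1],-1]); return np.array(s["position"]),d
def atz(s,uv,z):
    o,d=ray(s,uv); return o+d*(z-o[2])/d[2]
def tri(obs):
    A=np.zeros((3,3));b=np.zeros(3)
    for s,uv in obs:
        o,d=ray(s,uv);d=d/np.linalg.norm(d);P=np.eye(3)-np.outer(d,d);A+=P;b+=P@o
    x=np.linalg.solve(A,b); return x,[np.linalg.norm(np.cross(x-ray(s,u)[0],ray(s,u)[1]/np.linalg.norm(ray(s,u)[1]))) for s,u in obs]
def proj(s,X):
    c=R.from_quat(s["rotation"]).inv().apply(np.atleast_2d(X)-np.array(s["position"]))
    q=np.c_[c[:,0],-c[:,1],-c[:,2]]
    return cv2.projectPoints(q,np.zeros(3),np.zeros(3),np.array(s["mtx"]),np.array(s["dist"]))[0][:,0]
def crop(s,l,t,r,b,k,name):
    im=cv2.resize(s["img"][t:b,l:r,::-1],None,fx=k,fy=k,interpolation=cv2.INTER_CUBIC); cv2.imwrite("pics/"+name,im)
E
python3 - <<'E'
from h import *
a=robot.snapshot("side");t=robot.snapshot("top")
print("grip",tri([(a,[281.7,205.6]),(t,[270.7,185.7])]))
print("base",tri([(a,[283.3,224.5]),(t,[277.3,194.7])]))
print("board",atz(a,[350.9,202.8],16),atz(t,[371.1,216.5],16))
print("teapot",atz(t,[467.4,204],0),"bowl",atz(t,[170,231],0),"clip",atz(t,[326,143],0))
crop(t,230,140,330,240,6,"topcrop.png"); crop(a,230,175,340,285,6,"sidecrop.png")
crop(t,330,165,420,265,6,"boardcrop.png")
E
```

```text
grip (array([572.8317311 , 136.96764257, 211.42884346]), [np.float64(3.5248684915832342), np.float64(3.5248684915831725)])
base (array([567.77816721, 132.26984709, 133.61153314]), [np.float64(4.385954405333993), np.float64(4.38595440533393)])
board [ 544.39462995 -159.26818345   16.        ] [ 517.3202301  -141.31736313   16.        ]
teapot [ 559.33642626 -440.07225133    0.        ] bowl [469.90018193 465.83009283   0.        ] clip [747.60512536  -5.31764512   0.        ]
```

View pics/topcrop.png

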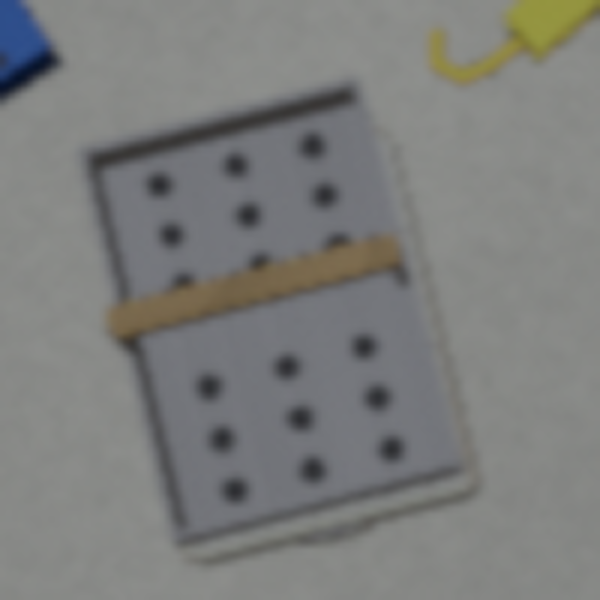

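View pics/sidecrop.png

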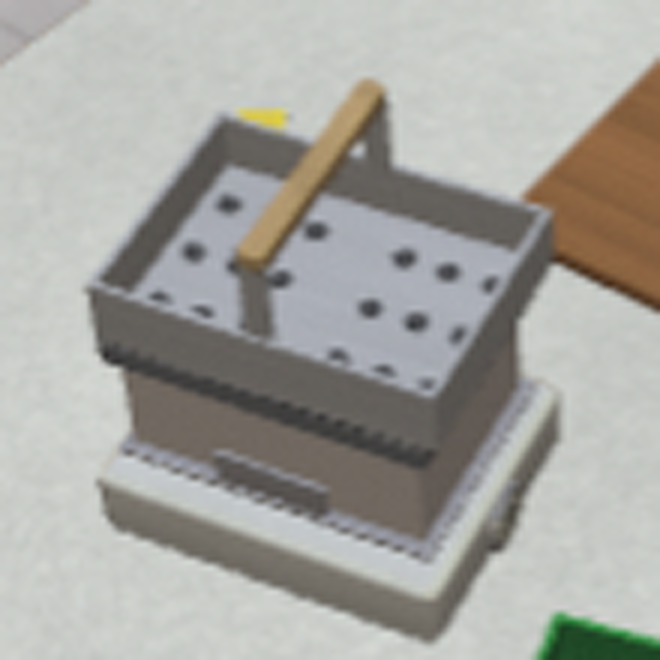

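View pics/boardcrop.png

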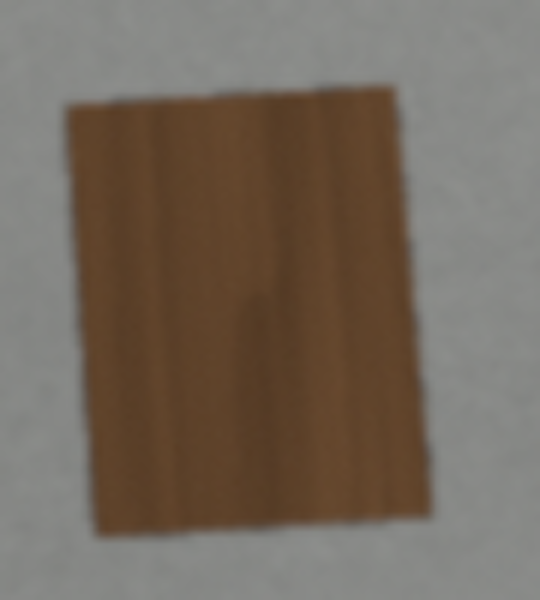

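```bash
cat > fit.py <<'E'
from h import *
from scipy.optimize import least_squares
E
python3 - <<'E'
from h import *
from scipy.optimize import least_squares
a=robot.snapshot("side");t=robot.snapshot("top")
T=lambda c,o:np.array(c,float)/6+np.array(o)-0.42
rim=np.array([[90,65,36],[90,-65,36],[-90,-65,36],[-90,65,36]],float)
bar=np.array([[0,63,90],[0,-63,90]],float)
ob=[(t,rim,T([[85,155],[352,85],[465,468],[180,543]],[230,140])),(t,bar,T([[110,322],[402,250]],[230,140])),
(a,rim,T([[92,288],[222,112],[552,208],[438,400]],[230,175])),(a,bar,T([[248,255],[372,87]],[230,175]))]
def f(p,obs=ob):
    M=R.from_euler("z",p[3]).as_matrix()
    return np.concatenate([(proj(s,X@M.T+p[:3])-u).ravel() for s,X,u in obs])
r=least_squares(f,[568,132,134,0.2]);print("both",r.x,np.abs(r.fun).round(1))
for k in [ob[:2],ob[2:]]:
    r=least_squares(f,[568,132,134,0.2],args=(k,));print(r.x,np.abs(r.fun).max())
b=np.array([[110,85,0],[110,-85,0],[-110,-85,0],[-110,85,0]],float)
kb=[(t,b,T([[69,104],[396,88],[430,516],[96,536]],[330,165]))]
r=least_squares(lambda p:f([p[0],p[1],16,p[2]],kb),[530,-140,0]);print("board top",r.x,r.fun.round(1))
kb=[(a,b,np.array([[318,211],[343,184],[395,207],[370,239]],float))]
r=least_squares(lambda p:f([p[0],p[1],16,p[2]],kb),[530,-140,0]);print("board side",r.x,r.fun.round(1))
E
```

```text
both [5.69052464e+02 1.33369083e+02 1.32341398e+02 2.74540412e-01] [1.2 0.4 1.6 1.3 0.3 0.2 0.5 0.4 0.  1.  0.2 0.1 0.7 0.  0.4 0.2 0.3 0.7
 0.  0.2 0.4 0.4 0.6 0.9]
[5.71852816e+02 1.35665222e+02 1.12757484e+02 2.73656966e-01] 1.247365198429577
[5.77693142e+02 1.25193375e+02 1.21084222e+02 2.76255612e-01] 0.7503033799358434
board top [ 5.18970596e+02 -1.40721666e+02  6.08064249e-02] [-0.7 -0.5  0.5 -0.8  0.8  0.7 -0.6  0.5]
board side [ 5.12583120e+02 -1.45482609e+02  6.39476810e-02] [-3.9 -0.3 -0.3 -1.3  2.9  0.7  1.3  0.1]
```

```bash
cat >> h.py <<'E'
import json,os
def cmd():
    if os.path.exists("cmd.json"): return [np.array(v) for v in json.load(open("cmd.json"))]
    return [np.array([286.58,-638.663,213.932]),np.array([np.pi-0,0,0])*0+R.from_quat([0.97784,0.20934,0,0]).as_rotvec()]
def applied(sh,tu):
    p,r=cmd();r=R.from_rotvec(r)
    p=p+r.apply(np.array(sh)*200); r=r*R.from_rotvec(np.array(tu)*np.pi/6)
    json.dump([p.tolist(),r.as_rotvec().tolist()],open("cmd.json","w"))
def down(yawx): return R.from_euler("z",yawx)*R.from_euler("x",np.pi)
def want(pos,yawx=None,p=None,r=None):
    """shares for going from commanded pose to pos"""
    if p is None: p,r=cmd();r=R.from_rotvec(r)
    q=down(yawx) if yawx is not None else r
    return r.inv().apply(np.array(pos)-p)/200,(r.inv()*q).as_rotvec()/(np.pi/6)
def yawx():
    x=R.from_rotvec(cmd()[1]).apply([1,0,0]);return np.arctan2(x[1],x[0])
def chain(wps):
    p,r=cmd();r=R.from_rotvec(r)
    for w,y in wps:
        sh,tu=want(w,y,p,r);sh=sh.round(3);tu=tu.round(3);print(sh.tolist(),tu.tolist())
        p=p+r.apply(sh*200);r=r*R.from_rotvec(tu*np.pi/6)
E
python3 - <<'E'
from h import *
print(yawx())
a=np.array([286.58,-638.66,213.9]);b=np.array([480,120,370.])
y0=yawx();y1=1.845
W=[]
for k in range(1,5):
    f=k/4; p=a+(b-a)*f; p[2]=[280,350,370,370][k-1]; W.append((p,y0+(y1-y0)*f))
chain(W)
E
```

```text
0.42180113182129664
[0.609, -0.766, -0.33] [0.0, 0.0, -0.68]
[0.838, -0.506, -0.35] [0.0, 0.0, -0.679]
[0.961, -0.183, -0.1] [0.0, 0.0, -0.68]
[0.965, 0.164, -0.0] [-0.0, 0.0, -0.679]
```

Run:
```python
from h import *
a=np.array([286.58,-638.66,213.9]);b=np.array([580,90,370.])
y0=yawx();y1=1.845
W=[]
for k in range(1,5):
    f=k/4; p=a+(b-a)*f; p[2]=[280,350,370,370][k-1]; W.append((p,y0+(y1-y0)*f))
chain(W)
```

```text
[0.708, -0.681, -0.33] [0.0, 0.0, -0.68]
[0.9, -0.392, -0.35] [0.0, 0.0, -0.679]
[0.98, -0.053, -0.1] [0.0, 0.0, -0.68]
[0.938, 0.291, -0.0] [-0.0, 0.0, -0.679]
```

Call:
apply_moves([
  [[0.09,-0.085,-0.04],[0,0,-0.085],1],
  [[0.18,-0.17,-0.08],[0,0,-0.17],1],
  [[0.27,-0.255,-0.12],[0,0,-0.255],1],
  [[0.36,-0.34,-0.16],[0,0,-0.34],1],
  [[0.45,-0.425,-0.2],[0,0,-0.425],1],
  [[0.54,-0.51,-0.25],[0,0,-0.51],1],
  [[0.63,-0.6,-0.29],[0,0,-0.6],1],
  [[0.71,-0.68,-0.33],[0,0,-0.68],1],
])

```text
time_s: 2.37
ee_pos: [360.8, -455.1, 280.5]
ee_rot: [0.925, 0.38, 0.0, 0.0]
contact_force: [0.3, -0.9, 0.3]
grip_width: 90.8
```

Call:
apply_moves([
  [[0.11,-0.05,-0.04],[0,0,-0.085],1],
  [[0.22,-0.1,-0.08],[0,0,-0.17],1],
  [[0.34,-0.15,-0.12],[0,0,-0.255],1],
  [[0.45,-0.2,-0.16],[0,0,-0.34],1],
  [[0.56,-0.25,-0.2],[0,0,-0.425],1],
  [[0.67,-0.3,-0.25],[0,0,-0.51],1],
  [[0.78,-0.345,-0.3],[0,0,-0.6],1],
  [[0.9,-0.39,-0.35],[0,0,-0.68],1],
])

```text
time_s: 3.03
ee_pos: [434.1, -273.5, 350.6]
ee_rot: [0.843, 0.538, 0.0, 0.0]
contact_force: [-0.3, -0.2, -0.0]
grip_width: 91.5
```

Call:
apply_moves([
  [[0.12,-0.01,-0.02],[0,0,-0.085],1],
  [[0.24,-0.02,-0.04],[0,0,-0.17],1],
  [[0.36,-0.02,-0.05],[0,0,-0.255],1],
  [[0.48,-0.03,-0.06],[0,0,-0.34],1],
  [[0.6,-0.03,-0.07],[0,0,-0.425],1],
  [[0.73,-0.04,-0.08],[0,0,-0.51],1],
  [[0.85,-0.045,-0.09],[0,0,-0.6],1],
  [[0.98,-0.05,-0.1],[0,0,-0.68],1],
])

```text
time_s: 3.7
ee_pos: [508.1, -91.6, 370.2]
ee_rot: [0.734, 0.679, 0.0, 0.0]
contact_force: [-0.5, 0.1, -0.1]
grip_width: 91.4
```

Call:
apply_moves([
  [[0.15,0.04,0],[0,0,-0.1],1],
  [[0.3,0.08,0],[0,0,-0.2],1],
  [[0.45,0.13,0],[0,0,-0.3],1],
  [[0.6,0.18,0],[0,0,-0.4],1],
  [[0.75,0.23,0],[0,0,-0.5],1],
  [[0.87,0.27,0],[0,0,-0.6],1],
  [[0.94,0.29,0],[0,0,-0.68],1],
  [[0.94,0.29,0],[0,0,-0.68],1],
])

```text
time_s: 4.37
ee_pos: [581.3, 91.9, 369.7]
ee_rot: [0.602, 0.799, 0.0, -0.0]
contact_force: [-0.2, -0.1, 0.1]
grip_width: 91.4
```

Run:
```python
from h import *
for s,t in [([.71,-.68,-.33],-.68),([.9,-.39,-.35],-.68),([.98,-.05,-.1],-.68),([.94,.29,0],-.68)]: applied(s,[0,0,t])
o=robot.get_obs();print(o["time_s"],o["ee_pos"],cmd()[0],yawx(),R.from_quat(o["ee_rot"]).as_matrix(),R.from_rotvec(cmd()[1]).as_matrix(),o["contact_force"],o["joint_pos"])
s=robot.snapshot("wrist");cv2.imwrite("pics/w1.png",s["img"][:,:,::-1])
print(s["position"],R.from_quat(s["rotation"]).as_matrix())
for q in ["tray_grip","tray_base","lid_mid"]: print(q,[(d["p"],d["uv"],atz(s,d["uv"],217 if q=="tray_grip" else 134)) for d in robot.landmark_of(q,s)])
```

```text
4.3667 [581.34585389  91.89861722 369.73185356] [580.82325125  89.95821475 369.932     ] 1.84598980144867 [[-2.76040790e-01  9.61145897e-01 -2.16072173e-04]
 [ 9.61145878e-01  2.76040838e-01  2.38803628e-04]
 [ 2.89169871e-04 -1.41757336e-04 -9.99999948e-01]] [[-2.71733137e-01  9.62372642e-01 -9.13752082e-17]
 [ 9.62372642e-01  2.71733137e-01 -3.23694357e-16]
 [-2.86684922e-16 -1.75895484e-16 -1.00000000e+00]] [-0.2287995  -0.09054098  0.09357901] [ 1.17063629e-01  5.10461182e-02  1.84050648e+00  2.76491232e-04
  1.25022677e+00 -1.62695950e-01]
[561.35103402 159.6445552  540.69440404] [[ 9.60948894e-01 -2.68011961e-01 -6.88971125e-02]
 [ 2.76725489e-01  9.31116308e-01  2.37582460e-01]
 [ 4.76284179e-04 -2.47370189e-01  9.68920927e-01]]
tray_grip [(0.69, [317.1, 137.9], array([569.94756134, 136.73971066, 217.        ])), (0.57, [130.8, 36.3], array([382.02754096, 178.77721001, 217.        ]))]
tray_base [(0.92, [317.7, 132.1], array([570.93818924, 137.62774292, 134.        ])), (0.9, [482.7, 14.9], array([712.53402666, 315.20731525, 134.        ])), (0.84, [160.8, 48.2], array([372.32974385, 179.92383382, 134.        ])), (0.63, [397.2, 235.0], array([705.49148479,  40.99705291, 134.        ]))]
lid_mid [(0.7, [315.8, 138.7], array([570.92309109, 129.52773969, 134.        ]))]
```

View pics/w1.png

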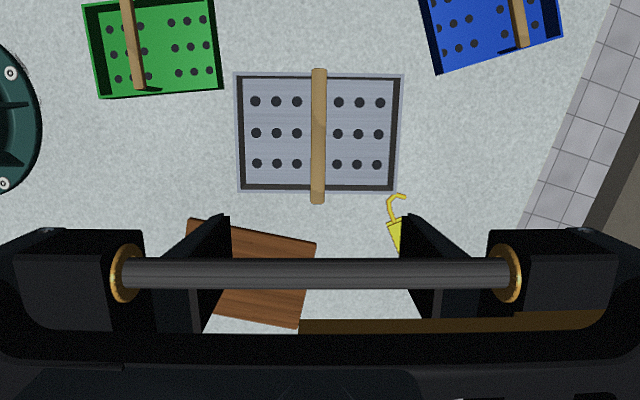

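Run:
```python
import cv2
im=cv2.imread("pics/w1.png")[55:215,220:420];cv2.imwrite("pics/w1c.png",cv2.resize(im,None,fx=3.75,fy=3.75,interpolation=cv2.INTER_CUBIC))
```

```text
(no output)
```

View pics/w1c.png

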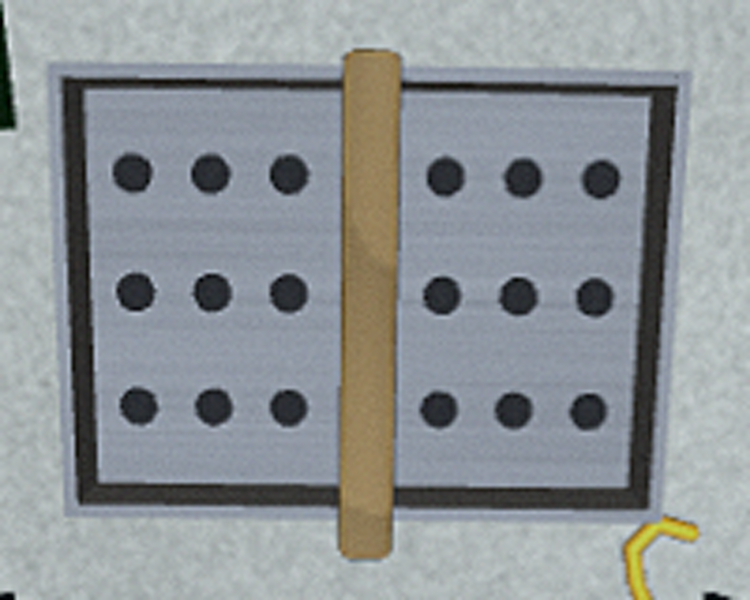

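Run:
```python
from h import *
from scipy.optimize import least_squares
s=robot.snapshot("wrist")
T=lambda c:np.array(c,float)/3.75+np.array([220,55])-0.37
X=np.array([[-90,65,36],[90,65,36],[90,-65,36],[-90,-65,36],[0,63,90],[0,-63,90]],float)
U=T([[47,62],[690,72],[662,522],[65,517],[372,49],[366,558]])
f=lambda p:(proj(s,X@R.from_euler("z",p[3]).as_matrix().T+p[:3])-U).ravel()
r=least_squares(f,[570,134,134,.27]);print(r.x,r.fun.round(1))
r=least_squares(lambda q:f([q[0],q[1],134.5,q[2]]),[570,134,.27]);print(r.x,r.fun.round(1))
o=robot.get_obs();print(o["ee_pos"],o["joint_pos"][5])
```

```text
[5.70035914e+02 1.33685608e+02 1.33777634e+02 2.63036366e-01] [ 0.1  0.3  0.3 -0.3 -0.3 -0.   0.4 -0.4 -0.1 -0.2 -0.3  0.6]
[5.70024272e+02 1.33708444e+02 2.63036348e-01] [-0.1  0.2  0.5 -0.4 -0.2  0.1  0.3 -0.2 -0.1 -0.3 -0.3  0.7]
[580.50150929  88.88111528 370.01874072] -0.16103800764628928
```

Run:
```python
from h import *
chain([([570,133.7,260],1.834),([570,133.7,198],1.834)])
```

```text
[0.225, 0.007, 0.55] [-0.0, 0.0, 0.023]
[0.0, 0.0, 0.31] [-0.0, 0.0, -0.0]
```

Call:
apply_moves([
  [[0.04,0.0,0.08],[0,0,0.01],1],
  [[0.08,0.0,0.16],[0,0,0.02],1],
  [[0.12,0.0,0.26],[0,0,0.023],1],
  [[0.16,0.005,0.36],[0,0,0.023],1],
  [[0.2,0.007,0.46],[0,0,0.023],1],
  [[0.225,0.007,0.52],[0,0,0.023],1],
  [[0.225,0.007,0.55],[0,0,0.023],1],
  [[0.225,0.007,0.55],[0,0,0.023],1],
])

```text
time_s: 5.28
ee_pos: [569.5, 133.1, 259.1]
ee_rot: [0.608, 0.794, -0.001, -0.0]
contact_force: [-0.1, -0.7, 0.1]
grip_width: 91.4
```

Call:
apply_moves([
  [[0,0,0.06],[0,0,0],1],
  [[0,0,0.12],[0,0,0],1],
  [[0,0,0.18],[0,0,0],1],
  [[0,0,0.24],[0,0,0],1],
  [[0,0,0.29],[0,0,0],1],
  [[0,0,0.31],[0,0,0],1],
  [[0,0,0.31],[0,0,0],1],
  [[0,0,0.31],[0,0,0],1],
])

```text
time_s: 5.95
ee_pos: [570.0, 133.7, 197.9]
ee_rot: [0.608, 0.794, -0.0, -0.0]
contact_force: [-0.4, 0.7, 0.0]
grip_width: 91.1
```

Run:
```python
from h import *
applied([.225,.007,.55],[0,0,.023]);applied([0,0,.31],[0,0,0])
o=robot.get_obs();print(o["time_s"],o["ee_pos"],cmd()[0],yawx(),o["contact_force"])
s=robot.snapshot("side");crop(s,230,140,360,260,6,"s2.png")
```

```text
5.95 [570.02889385 133.6702677  197.85997383] [569.9425818  133.64541004 197.932     ] 1.8339470296099092 [-0.44053146  0.65717498  0.01146888]
```

View pics/s2.png

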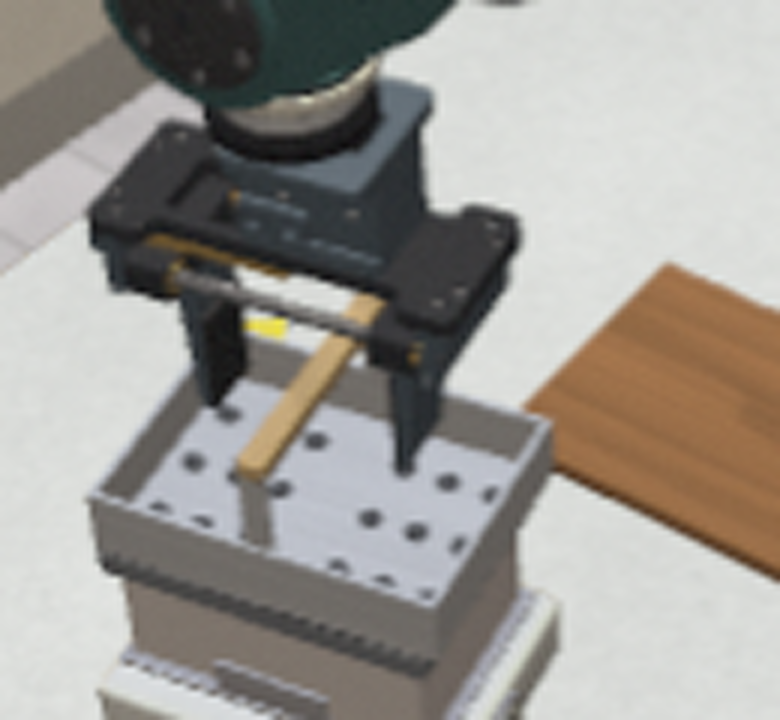

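The fingers (crop 215,390 and 405,460) straddle the handle bar (310,390). Closing.

Call:
apply_moves([
  [[0,0,0],[0,0,0],-0.4],
  [[0,0,0],[0,0,0],-0.8],
  [[0,0,0],[0,0,0],-1],
  [[0,0,0],[0,0,0],-1],
  [[0,0,0],[0,0,0],-1],
  [[0,0,0],[0,0,0],-1],
  [[0,0,0],[0,0,0],-1],
  [[0,0,0],[0,0,0],-1],
], squeeze=30)

```text
time_s: 6.67
ee_pos: [569.9, 133.6, 197.9]
ee_rot: [0.608, 0.794, -0.0, -0.0]
contact_force: [0.4, -0.7, 0.1]
grip_width: 41.0
```

Call:
apply_moves([
  [[0,0,0],[0,0,0],-1],
  [[0,0,0],[0,0,0],-1],
  [[0,0,0],[0,0,0],-1],
  [[0,0,0],[0,0,0],-1],
  [[0,0,0],[0,0,0],-1],
  [[0,0,0],[0,0,0],-1],
  [[0,0,0],[0,0,0],-1],
  [[0,0,0],[0,0,0],-1],
])

```text
time_s: 7.33
ee_pos: [570.1, 133.7, 198.0]
ee_rot: [0.608, 0.794, 0.0, 0.0]
contact_force: [2.5, 0.1, -0.2]
grip_width: 13.6
```

Call:
apply_moves([
  [[0,0,-0.01],[0,0,0],-1],
  [[0,0,-0.03],[0,0,0],-1],
  [[0,0,-0.06],[0,0,0],-1],
  [[0,0,-0.12],[0,0,0],-1],
  [[0,0,-0.2],[0,0,0],-1],
  [[0,0,-0.3],[0,0,0],-1],
  [[0,0,-0.4],[0,0,0],-1],
  [[0,0,-0.45],[0,0,0],-1],
])

```text
time_s: 8.0
ee_pos: [570.7, 133.8, 291.3]
ee_rot: [0.608, 0.794, 0.001, 0.001]
contact_force: [1.0, -0.8, -3.9]
grip_width: 13.7
```

Run:
```python
from h import *
applied([0,0,-.45],[0,0,0])
o=robot.get_obs();print(o["time_s"],o["ee_pos"],cmd()[0],yawx(),o["contact_force"],o["grip_width"])
s=robot.snapshot("side");cv2.imwrite("pics/s3.png",s["img"][:,:,::-1])
s=robot.snapshot("wrist");cv2.imwrite("pics/w3.png",s["img"][:,:,::-1])
# carry: board centre, yaw of tray to 0.06
p=np.array([519,-141,198-134+16+1])
chain([([550,40,270],1.76),([519,-141,220],1.631),([519,-141,86],1.631)])
```

```text
8.0 [570.72321074 133.79230853 291.31197989] [569.9425818  133.64541004 287.932     ] 1.8339470296099092 [ 0.96014569 -0.79827094 -3.93659399] 13.746739330399194
[-0.426, -0.218, 0.09] [-0.0, 0.0, 0.141]
[-0.86, -0.323, 0.25] [-0.0, 0.0, 0.247]
[0.0, 0.0, 0.67] [-0.0, 0.0, -0.0]
```

View pics/s3.png

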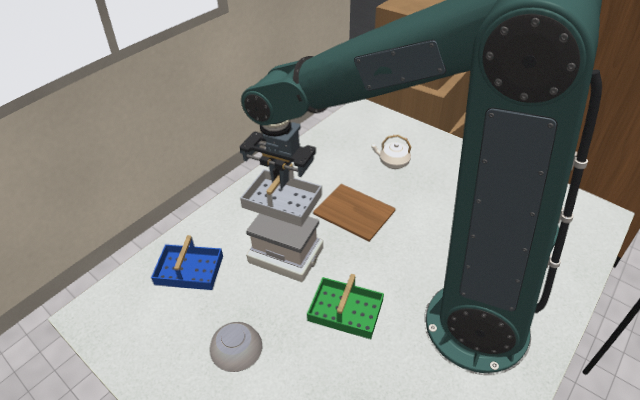

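View pics/w3.png

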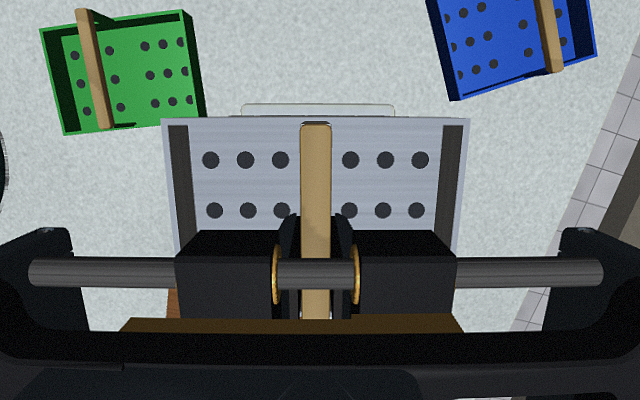

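Call:
apply_moves([
  [[-0.03,-0.015,0.01],[0,0,0.02],-1],
  [[-0.08,-0.04,0.02],[0,0,0.04],-1],
  [[-0.14,-0.07,0.03],[0,0,0.06],-1],
  [[-0.21,-0.11,0.045],[0,0,0.08],-1],
  [[-0.28,-0.145,0.06],[0,0,0.1],-1],
  [[-0.35,-0.18,0.075],[0,0,0.12],-1],
  [[-0.4,-0.205,0.085],[0,0,0.14],-1],
  [[-0.426,-0.218,0.09],[0,0,0.141],-1],
])

```text
time_s: 8.77
ee_pos: [549.0, 38.1, 268.9]
ee_rot: [0.638, 0.77, -0.001, -0.001]
contact_force: [-0.7, 0.9, -3.6]
grip_width: 13.6
```

Call:
apply_moves([
  [[-0.1,-0.04,0.02],[0,0,0.03],-1],
  [[-0.22,-0.08,0.05],[0,0,0.06],-1],
  [[-0.34,-0.125,0.08],[0,0,0.1],-1],
  [[-0.47,-0.175,0.12],[0,0,0.14],-1],
  [[-0.6,-0.225,0.16],[0,0,0.18],-1],
  [[-0.73,-0.275,0.2],[0,0,0.22],-1],
  [[-0.82,-0.31,0.23],[0,0,0.247],-1],
  [[-0.86,-0.323,0.25],[0,0,0.247],-1],
])

```text
time_s: 9.43
ee_pos: [518.0, -143.1, 219.0]
ee_rot: [0.686, 0.727, -0.0, -0.0]
contact_force: [-0.1, 2.0, -4.5]
grip_width: 13.7
```

Call:
apply_moves([
  [[0,0,0.1],[0,0,0],-1],
  [[0,0,0.2],[0,0,0],-1],
  [[0,0,0.3],[0,0,0],-1],
  [[0,0,0.4],[0,0,0],-1],
  [[0,0,0.5],[0,0,0],-1],
  [[0,0,0.57],[0,0,0],-1],
  [[0,0,0.61],[0,0,0],-1],
  [[0,0,0.63],[0,0,0],-1],
])

```text
time_s: 10.1
ee_pos: [518.6, -140.7, 92.9]
ee_rot: [0.685, 0.728, -0.0, -0.001]
contact_force: [-0.3, 0.7, -4.8]
grip_width: 14.0
```

Run:
```python
from h import *
applied([-.426,-.218,.09],[0,0,.141]);applied([-.86,-.323,.25],[0,0,.247]);applied([0,0,.63],[0,0,0])
o=robot.get_obs();print(o["time_s"],o["ee_pos"],cmd()[0],yawx(),o["contact_force"],o["grip_width"])
s=robot.snapshot("side");crop(s,220,130,420,280,4,"s4.png")
s=robot.snapshot("wrist");cv2.imwrite("pics/w4.png",s["img"][:,:,::-1])
```

```text
10.1 [ 518.55134405 -140.67118894   92.85644635] [ 518.92977987 -141.04703112   93.932     ] 1.6307907046777692 [-0.30669841  0.68528739 -4.80608149] 13.98326419297661
```

View pics/s4.png

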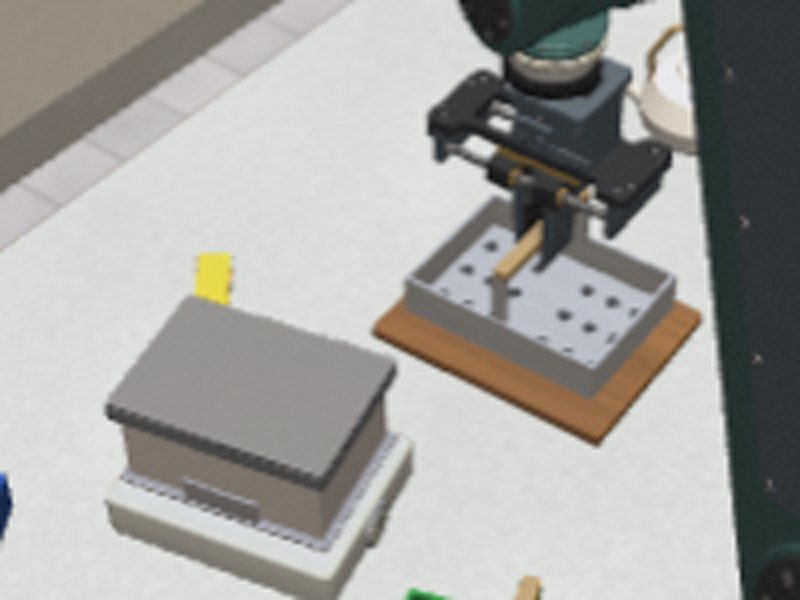

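View pics/w4.png

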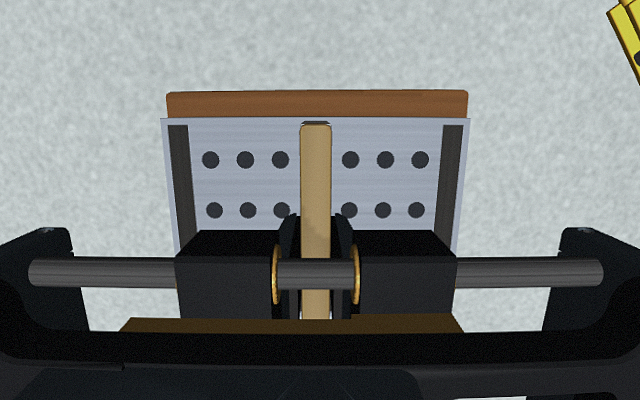

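Call:
apply_moves([
  [[0,0,0.02],[0,0,0],-1],
  [[0,0,0.04],[0,0,0],-1],
  [[0,0,0.05],[0,0,0],-1],
  [[0,0,0.055],[0,0,0],-1],
  [[0,0,0.06],[0,0,0],-1],
  [[0,0,0.063],[0,0,0],-1],
  [[0,0,0.065],[0,0,0],-1],
  [[0,0,0.065],[0,0,0],-1],
])

```text
time_s: 10.87
ee_pos: [518.9, -141.0, 80.9]
ee_rot: [0.686, 0.728, 0.0, -0.0]
contact_force: [-0.6, -1.3, -4.7]
grip_width: 14.1
```

Call:
apply_moves([
  [[0,0,0.002],[0,0,0],-1],
  [[0,0,0.004],[0,0,0],-1],
  [[0,0,0.006],[0,0,0],-1],
  [[0,0,0.008],[0,0,0],-1],
  [[0,0,0.01],[0,0,0],-1],
  [[0,0,0.01],[0,0,0],-1],
  [[0,0,0.01],[0,0,0],-1],
  [[0,0,0.01],[0,0,0],-1],
])

```text
time_s: 11.53
ee_pos: [518.9, -141.0, 79.1]
ee_rot: [0.686, 0.728, 0.0, -0.0]
contact_force: [-2.4, 2.2, 4.0]
grip_width: 13.9
```

Call:
apply_moves([
  [[0,0,0],[0,0,0],-0.1],
  [[0,0,0],[0,0,0],-0.1],
  [[0,0,0],[0,0,0],-0.1],
  [[0,0,0],[0,0,0],-0.1],
  [[0,0,0],[0,0,0],-0.1],
  [[0,0,0],[0,0,0],-0.1],
  [[0,0,0],[0,0,0],-0.1],
  [[0,0,0],[0,0,0],-0.1],
])

```text
time_s: 12.2
ee_pos: [519.0, -141.1, 78.9]
ee_rot: [0.686, 0.728, 0.0, 0.0]
contact_force: [0.1, -0.2, -0.1]
grip_width: 41.4
```

Call:
apply_moves([
  [[0,0,-0.02],[0,0,0],-0.1],
  [[0,0,-0.06],[0,0,0],-0.1],
  [[0,0,-0.14],[0,0,0],-0.1],
  [[0,0,-0.26],[0,0,0],-0.1],
  [[0,0,-0.4],[0,0,0],-1],
  [[0,0,-0.55],[0,0,0],-1],
  [[0,0,-0.7],[0,0,0],-1],
  [[0,0,-0.75],[0,0,0],-1],
])

```text
time_s: 12.87
ee_pos: [520.5, -141.6, 234.0]
ee_rot: [0.686, 0.728, 0.001, 0.003]
contact_force: [1.2, -1.0, 0.9]
grip_width: 17.2
```

Run:
```python
from h import *
applied([0,0,.065+.01-.75],[0,0,0])
o=robot.get_obs();print(o["time_s"],o["ee_pos"],cmd()[0],yawx(),o["contact_force"],o["grip_width"])
s=robot.snapshot("side");crop(s,220,130,420,280,4,"s5.png")
# view pose for lid
chain([([550,0,270],1.72),([588,75,300],1.834)])
```

```text
12.8667 [ 520.5480274  -141.55044639  233.98359262] [ 518.92977987 -141.04703112  228.932     ] 1.6307907046777692 [ 1.22295663 -0.97836401  0.93153988] 17.165974736995878
[0.695, 0.197, -0.205] [-0.0, 0.0, -0.17]
[0.342, 0.244, -0.15] [-0.0, 0.0, -0.218]
```

View pics/s5.png

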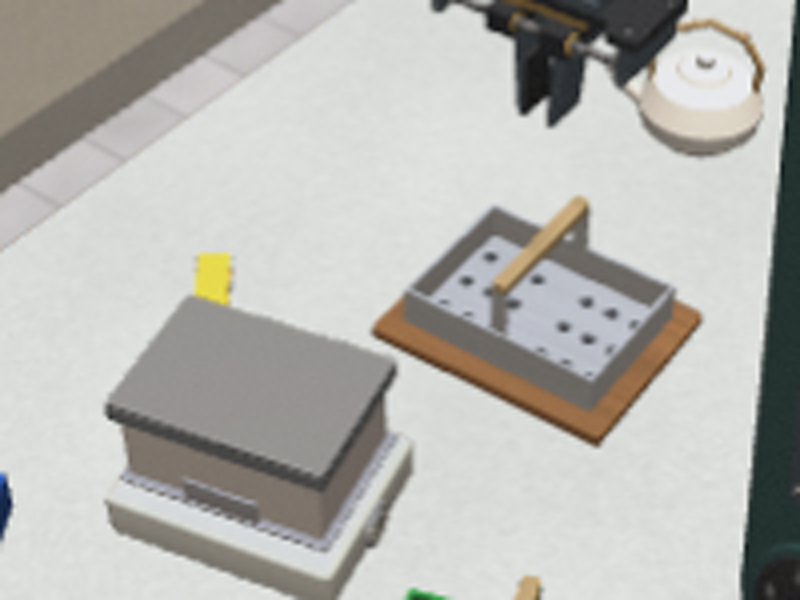

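Call:
apply_moves([
  [[0.1,0.03,-0.03],[0,0,-0.02],-1],
  [[0.2,0.06,-0.06],[0,0,-0.05],-1],
  [[0.3,0.09,-0.09],[0,0,-0.07],-1],
  [[0.4,0.115,-0.12],[0,0,-0.1],-1],
  [[0.5,0.14,-0.15],[0,0,-0.12],-1],
  [[0.6,0.17,-0.18],[0,0,-0.15],-1],
  [[0.695,0.197,-0.205],[0,0,-0.17],-1],
  [[0.695,0.197,-0.205],[0,0,-0.17],-1],
])

```text
time_s: 13.58
ee_pos: [550.4, 2.4, 270.1]
ee_rot: [0.652, 0.759, 0.0, 0.0]
contact_force: [0.1, 0.4, -0.6]
grip_width: 0.7
```

Call:
apply_moves([
  [[0.07,0.05,-0.03],[0,0,-0.04],-1],
  [[0.14,0.1,-0.06],[0,0,-0.08],-1],
  [[0.21,0.15,-0.09],[0,0,-0.12],-1],
  [[0.28,0.2,-0.12],[0,0,-0.16],-1],
  [[0.342,0.244,-0.15],[0,0,-0.2],-1],
  [[0.342,0.244,-0.15],[0,0,-0.218],-1],
  [[0.342,0.244,-0.15],[0,0,-0.218],-1],
  [[0.342,0.244,-0.15],[0,0,-0.218],-1],
])

```text
time_s: 14.25
ee_pos: [587.5, 74.5, 299.2]
ee_rot: [0.608, 0.794, -0.0, -0.0]
contact_force: [0.1, -0.1, 0.6]
grip_width: 0.6
```

Run:
```python
from h import *
applied([.695,.197,-.205],[0,0,-.17]);applied([.342,.244,-.15],[0,0,-.218])
o=robot.get_obs();print(o["time_s"],o["ee_pos"],cmd()[0],yawx(),o["contact_force"],o["grip_width"])
s=robot.snapshot("wrist");cv2.imwrite("pics/w6.png",s["img"][:,:,::-1])
crop(s,200,0,440,225,3,"w6c.png")
for q in ["lid_mid","lid_corner_a","tub_rim"]: print(q,[(d["p"],d["uv"],atz(s,d["uv"],136)) for d in robot.landmark_of(q,s)])
t=robot.snapshot("top");crop(t,230,140,400,265,4,"t6.png")
import pickle;pickle.dump((s,t),open("s6.pkl","wb"))
```

```text
14.25 [587.50598631  74.46964664 299.21012069] [588.0295814   74.95194131 299.932     ] 1.833947029609909 [ 0.0679044  -0.14807833  0.55089364] 0.605801472327728
lid_mid [(0.62, [318.5, 113.8], array([572.24563454, 141.23903267, 136.        ]))]
lid_corner_a [(0.91, [394.4, 162.0], array([657.79283826, 115.89285863, 136.        ])), (0.83, [241.9, 60.3], array([490.0731378 , 170.06964447, 136.        ])), (0.69, [409.0, 238.4], array([698.65597886,  42.5619753 , 136.        ])), (0.68, [245.0, 164.9], array([514.2334013 ,  74.11571912, 136.        ])), (0.62, [395.6, 63.8], array([630.01573656, 204.63088172, 136.        ]))]
tub_rim [(0.25, [240.7, 59.6], array([488.84499409, 170.3944268 , 136.        ]))]
```

View pics/w6c.png

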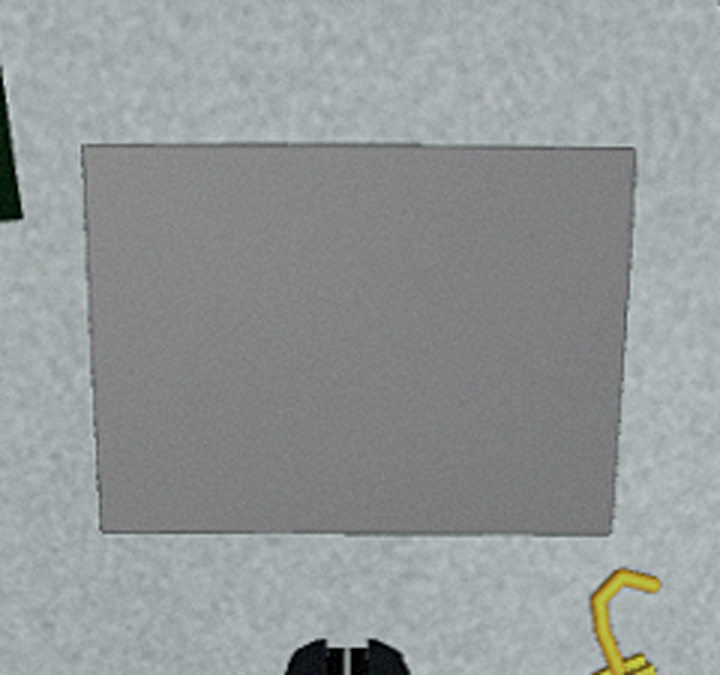

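Run:
```python
from h import *
import pickle
from scipy.optimize import least_squares
s,t=pickle.load(open("s6.pkl","rb"))
U=np.array([[82,144],[636,149],[611,535],[102,531]])/3+[200,0]-0.33
X=np.array([[-86.5,61.5,0],[86.5,61.5,0],[86.5,-61.5,0],[-86.5,-61.5,0]])
f=lambda p:(proj(s,X@R.from_euler("z",p[3]).as_matrix().T+p[:3])-U).ravel()
r=least_squares(f,[570,134,134,.27]);print(r.x,r.fun.round(1))
L=r.x
for z in (135,136,138):
    r=least_squares(lambda q:f([q[0],q[1],z,q[2]]),[570,134,.27]);print(z,r.x,r.fun.round(1))
x,y,w=r.x
M=R.from_euler("z",L[3]).as_matrix()
for n,c in zip("abcd",[[72,47,0],[-72,47,0],[-72,-47,0],[72,-47,0]]): print(n,(M@c+L[:3]).round(1))
```

```text
[5.73030278e+02 1.40144582e+02 1.33775773e+02 2.56653681e-01] [ 0.2  0.1  0.1 -0.1 -0.  -0.1 -0.3  0.1]
135 [5.73028258e+02 1.40106476e+02 2.56651525e-01] [-0.1 -0.1  0.4 -0.3  0.2  0.2 -0.6  0.3]
136 [5.73026667e+02 1.40075142e+02 2.56649752e-01] [-0.4 -0.2  0.7 -0.5  0.5  0.4 -0.8  0.6]
138 [5.73023646e+02 1.40011907e+02 2.56646183e-01] [-1.  -0.5  1.3 -0.8  1.   0.8 -1.3  1. ]
a [630.7 203.9 133.8]
b [491.5 167.3 133.8]
c [515.3  76.4 133.8]
d [654.6 113.  133.8]
```

View pics/t6.png

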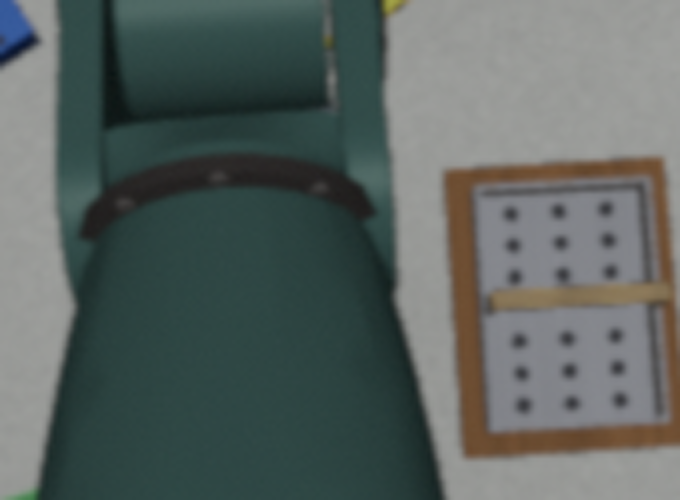

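Run:
```python
from h import *
y=1.8275
a,b,c,d=[630.7,203.9],[491.5,167.3],[515.3,76.4],[654.6,113.0]
chain([(a+[150],y),(a+[139],y),(a+[124],y),(a+[142],y),(b+[142],y),(c+[142],y),(d+[142],y)])
```

```text
[0.567, 0.374, 0.75] [-0.0, 0.0, 0.012]
[0.0, -0.0, 0.055] [-0.0, 0.0, 0.0]
[0.0, -0.0, 0.075] [-0.0, 0.0, 0.0]
[0.0, -0.0, -0.09] [-0.0, 0.0, 0.0]
[-0.0, -0.72, -0.0] [-0.0, 0.0, 0.0]
[-0.47, -0.0, -0.0] [-0.0, 0.0, 0.0]
[0.0, 0.72, -0.0] [-0.0, 0.0, 0.0]
```

Call:
apply_moves([
  [[0.1,0.06,0.1],[0,0,0.012],-1],
  [[0.2,0.12,0.2],[0,0,0.012],-1],
  [[0.3,0.19,0.3],[0,0,0.012],-1],
  [[0.4,0.26,0.42],[0,0,0.012],-1],
  [[0.5,0.33,0.54],[0,0,0.012],-1],
  [[0.567,0.374,0.64],[0,0,0.012],-1],
  [[0.567,0.374,0.72],[0,0,0.012],-1],
  [[0.567,0.374,0.75],[0,0,0.012],-1],
])

```text
time_s: 15.17
ee_pos: [629.6, 204.1, 147.1]
ee_rot: [0.61, 0.792, -0.001, -0.001]
contact_force: [-0.5, 0.4, -0.7]
grip_width: 0.5
```

Call:
apply_moves([
  [[0,0,0.03],[0,0,0],-1],
  [[0,0,0.05],[0,0,0],-1],
  [[0,0,0.06],[0,0,0],-1],
  [[0,0,0.07],[0,0,0],-1],
  [[0,0,0.08],[0,0,0],-1],
  [[0,0,0.09],[0,0,0],-1],
  [[0,0,0.1],[0,0,0],-1],
  [[0,0,0.1],[0,0,0],-1],
])

```text
time_s: 15.83
ee_pos: [631.3, 203.7, 131.1]
ee_rot: [0.611, 0.792, 0.0, 0.0]
contact_force: [-4.1, -3.3, 12.7]
grip_width: 0.7
```

Call:
apply_moves([
  [[0,0,0.006],[0,0,0],-1],
  [[0,0,0.012],[0,0,0],-1],
  [[0,0,0.018],[0,0,0],-1],
  [[0,0,0.024],[0,0,0],-1],
  [[0,0,0.03],[0,0,0],-1],
  [[0,0,0.03],[0,0,0],-1],
  [[0,0,0.03],[0,0,0],-1],
  [[0,0,0.03],[0,0,0],-1],
])

```text
time_s: 16.5
ee_pos: [631.5, 203.9, 126.0]
ee_rot: [0.611, 0.792, 0.001, 0.001]
contact_force: [-6.7, -2.6, 18.4]
grip_width: 0.3
```

Call:
apply_moves([
  [[0,0,0.004],[0,0,0],-1],
  [[0,0,0.008],[0,0,0],-1],
  [[0,0,0.01],[0,0,0],-1],
  [[0,0,0.01],[0,0,0],-1],
  [[0,0,0.01],[0,0,0],-1],
  [[0,0,0.01],[0,0,0],-1],
  [[0,0,0.01],[0,0,0],-1],
  [[0,0,0.01],[0,0,0],-1],
])

```text
time_s: 17.17
ee_pos: [631.5, 203.9, 124.3]
ee_rot: [0.611, 0.792, 0.001, 0.001]
contact_force: [-8.2, -3.5, 23.5]
grip_width: 0.4
```

Call:
apply_moves([
  [[0,0,-0.06],[0,0,0],-1],
  [[0,0,-0.1],[0,0,0],-1],
  [[0,-0.15,-0.1],[0,0,0],-1],
  [[0,-0.3,-0.1],[0,0,0],-1],
  [[0,-0.47,-0.1],[0,0,0],-1],
  [[0,-0.63,-0.1],[0,0,0],-1],
  [[0,-0.72,-0.1],[0,0,0],-1],
  [[0,-0.72,-0.1],[0,0,0],-1],
])

```text
time_s: 17.83
ee_pos: [488.0, 166.4, 141.8]
ee_rot: [0.611, 0.792, -0.001, -0.001]
contact_force: [0.0, -0.0, 0.0]
grip_width: 0.9
```

Call:
apply_moves([
  [[0,0,0.03],[0,0,0],-1],
  [[0,0,0.045],[0,0,0],-1],
  [[0,0,0.055],[0,0,0],-1],
  [[0,0,0.065],[0,0,0],-1],
  [[0,0,0.075],[0,0,0],-1],
  [[0,0,0.085],[0,0,0],-1],
  [[0,0,0.09],[0,0,0],-1],
  [[0,0,0.09],[0,0,0],-1],
])

```text
time_s: 18.5
ee_pos: [492.4, 167.7, 124.4]
ee_rot: [0.611, 0.792, -0.0, -0.0]
contact_force: [-11.3, -1.4, 22.9]
grip_width: 0.4
```

Call:
apply_moves([
  [[0,0,-0.05],[0,0,0],-1],
  [[0,0,-0.09],[0,0,0],-1],
  [[-0.12,0,-0.09],[0,0,0],-1],
  [[-0.25,0,-0.09],[0,0,0],-1],
  [[-0.38,0,-0.09],[0,0,0],-1],
  [[-0.47,0,-0.09],[0,0,0],-1],
  [[-0.47,0,-0.09],[0,0,0],-1],
  [[-0.47,0,-0.09],[0,0,0],-1],
])

```text
time_s: 19.17
ee_pos: [516.2, 75.8, 141.9]
ee_rot: [0.611, 0.791, 0.0, 0.0]
contact_force: [-0.4, 0.7, 0.5]
grip_width: 0.2
```

Call:
apply_moves([
  [[0,0,0.03],[0,0,0],-1],
  [[0,0,0.045],[0,0,0],-1],
  [[0,0,0.055],[0,0,0],-1],
  [[0,0,0.065],[0,0,0],-1],
  [[0,0,0.075],[0,0,0],-1],
  [[0,0,0.085],[0,0,0],-1],
  [[0,0,0.09],[0,0,0],-1],
  [[0,0,0.09],[0,0,0],-1],
])

```text
time_s: 19.83
ee_pos: [516.3, 76.8, 124.6]
ee_rot: [0.61, 0.792, 0.0, 0.001]
contact_force: [-4.7, -7.1, 21.0]
grip_width: 0.8
```

Call:
apply_moves([
  [[0,0,-0.05],[0,0,0],-1],
  [[0,0,-0.09],[0,0,0],-1],
  [[0,0.15,-0.09],[0,0,0],-1],
  [[0,0.3,-0.09],[0,0,0],-1],
  [[0,0.47,-0.09],[0,0,0],-1],
  [[0,0.63,-0.09],[0,0,0],-1],
  [[0,0.72,-0.09],[0,0,0],-1],
  [[0,0.72,-0.09],[0,0,0],-1],
])

```text
time_s: 20.5
ee_pos: [657.5, 114.6, 141.8]
ee_rot: [0.61, 0.792, 0.001, 0.0]
contact_force: [0.8, 0.3, 0.9]
grip_width: 0.5
```

Call:
apply_moves([
  [[0,0,0.03],[0,0,0],-1],
  [[0,0,0.045],[0,0,0],-1],
  [[0,0,0.055],[0,0,0],-1],
  [[0,0,0.065],[0,0,0],-1],
  [[0,0,0.075],[0,0,0],-1],
  [[0,0,0.085],[0,0,0],-1],
  [[0,0,0.09],[0,0,0],-1],
  [[0,0,0.09],[0,0,0],-1],
])

```text
time_s: 21.17
ee_pos: [654.7, 113.5, 125.3]
ee_rot: [0.611, 0.792, 0.001, 0.001]
contact_force: [-1.9, 3.3, 18.4]
grip_width: 0.4
```

Call:
apply_moves([
  [[0,0,0.005],[0,0,0],-1],
  [[0,0,0.01],[0,0,0],-1],
  [[0,0,0.01],[0,0,0],-1],
  [[0,0,0.01],[0,0,0],-1],
  [[0,0,0.01],[0,0,0],-1],
  [[0,0,0.01],[0,0,0],-1],
  [[0,0,0.01],[0,0,0],-1],
  [[0,0,0.01],[0,0,0],-1],
])

```text
time_s: 21.83
ee_pos: [654.7, 113.6, 123.8]
ee_rot: [0.611, 0.792, 0.001, 0.001]
contact_force: [-4.1, 2.9, 22.9]
grip_width: 0.5
```

Call:
apply_moves([
  [[0,0,-0.05],[0,0,0],-1],
  [[0,0,-0.09],[0,0,0],-1],
  [[0.12,0,-0.09],[0,0,0],-1],
  [[0.25,0,-0.09],[0,0,0],-1],
  [[0.38,0,-0.09],[0,0,0],-1],
  [[0.47,0,-0.09],[0,0,0],-1],
  [[0.47,0,-0.08],[0,0,0],-1],
  [[0.47,0,-0.07],[0,0,0],-1],
])

```text
time_s: 22.5
ee_pos: [629.7, 204.3, 135.6]
ee_rot: [0.61, 0.792, -0.0, -0.0]
contact_force: [-0.4, 0.2, 0.9]
grip_width: 0.4
```

Call:
apply_moves([
  [[0,0,0.01],[0,0,0],-1],
  [[0,0,0.02],[0,0,0],-1],
  [[0,0,0.025],[0,0,0],-1],
  [[0,0,0.03],[0,0,0],-1],
  [[0,0,0.03],[0,0,0],-1],
  [[0,0,0.03],[0,0,0],-1],
  [[0,0,0.03],[0,0,0],-1],
  [[0,0,0.03],[0,0,0],-1],
])

```text
time_s: 23.17
ee_pos: [631.0, 203.8, 130.1]
ee_rot: [0.611, 0.792, 0.0, 0.0]
contact_force: [-0.2, -3.4, 4.0]
grip_width: 0.4
```

Call:
apply_moves([
  [[0,0,0.012],[0,0,0],-1],
  [[0,0,0.024],[0,0,0],-1],
  [[0,0,0.035],[0,0,0],-1],
  [[0,0,0.035],[0,0,0],-1],
  [[0,0,0.035],[0,0,0],-1],
  [[0,0,0.035],[0,0,0],-1],
  [[0,0,0.035],[0,0,0],-1],
  [[0,0,0.035],[0,0,0],-1],
])

```text
time_s: 23.83
ee_pos: [631.1, 203.9, 124.4]
ee_rot: [0.611, 0.792, 0.0, 0.0]
contact_force: [-7.7, -5.8, 20.6]
grip_width: 0.8
```

Call:
apply_moves([
  [[0,0,-0.05],[0,0,0],-1],
  [[0,0,-0.08],[0,0,0],-1],
  [[0,-0.15,-0.08],[0,0,0],-1],
  [[0,-0.3,-0.08],[0,0,0],-1],
  [[0,-0.47,-0.08],[0,0,0],-1],
  [[0,-0.63,-0.08],[0,0,0],-1],
  [[0,-0.72,-0.07],[0,0,0],-1],
  [[0,-0.72,-0.065],[0,0,0],-1],
])

```text
time_s: 24.5
ee_pos: [487.9, 166.6, 135.4]
ee_rot: [0.611, 0.792, -0.001, -0.001]
contact_force: [0.5, 0.4, -0.1]
grip_width: 0.5
```

Call:
apply_moves([
  [[0,0,0.01],[0,0,0],-1],
  [[0,0,0.02],[0,0,0],-1],
  [[0,0,0.025],[0,0,0],-1],
  [[0,0,0.03],[0,0,0],-1],
  [[0,0,0.03],[0,0,0],-1],
  [[0,0,0.03],[0,0,0],-1],
  [[0,0,0.03],[0,0,0],-1],
  [[0,0,0.03],[0,0,0],-1],
])

```text
time_s: 25.17
ee_pos: [492.1, 167.5, 130.2]
ee_rot: [0.611, 0.792, 0.0, 0.0]
contact_force: [2.9, 1.6, 4.0]
grip_width: 0.2
```

Call:
apply_moves([
  [[0,0,0.012],[0,0,0],-1],
  [[0,0,0.024],[0,0,0],-1],
  [[0,0,0.035],[0,0,0],-1],
  [[0,0,0.035],[0,0,0],-1],
  [[0,0,0.035],[0,0,0],-1],
  [[0,0,0.035],[0,0,0],-1],
  [[0,0,0.035],[0,0,0],-1],
  [[0,0,0.035],[0,0,0],-1],
])

```text
time_s: 25.83
ee_pos: [492.1, 167.5, 124.1]
ee_rot: [0.611, 0.792, 0.0, 0.0]
contact_force: [-4.0, -0.6, 22.2]
grip_width: 0.2
```

Call:
apply_moves([
  [[0,0,-0.05],[0,0,0],-1],
  [[0,0,-0.08],[0,0,0],-1],
  [[-0.12,0,-0.08],[0,0,0],-1],
  [[-0.25,0,-0.08],[0,0,0],-1],
  [[-0.38,0,-0.08],[0,0,0],-1],
  [[-0.47,0,-0.08],[0,0,0],-1],
  [[-0.47,0,-0.07],[0,0,0],-1],
  [[-0.47,0,-0.065],[0,0,0],-1],
])

```text
time_s: 26.5
ee_pos: [514.9, 75.7, 135.5]
ee_rot: [0.611, 0.791, -0.0, -0.0]
contact_force: [-0.5, 0.2, -0.4]
grip_width: 0.2
```

Call:
apply_moves([
  [[0,0,0.01],[0,0,0],-1],
  [[0,0,0.02],[0,0,0],-1],
  [[0,0,0.025],[0,0,0],-1],
  [[0,0,0.03],[0,0,0],-1],
  [[0,0,0.03],[0,0,0],-1],
  [[0,0,0.03],[0,0,0],-1],
  [[0,0,0.03],[0,0,0],-1],
  [[0,0,0.03],[0,0,0],-1],
])

```text
time_s: 27.17
ee_pos: [515.4, 76.6, 130.1]
ee_rot: [0.611, 0.792, 0.0, 0.0]
contact_force: [-2.1, 2.4, 4.9]
grip_width: 0.5
```

Call:
apply_moves([
  [[0,0,0.012],[0,0,0],-1],
  [[0,0,0.024],[0,0,0],-1],
  [[0,0,0.035],[0,0,0],-1],
  [[0,0,0.035],[0,0,0],-1],
  [[0,0,0.035],[0,0,0],-1],
  [[0,0,0.035],[0,0,0],-1],
  [[0,0,0.035],[0,0,0],-1],
  [[0,0,0.035],[0,0,0],-1],
])

```text
time_s: 27.83
ee_pos: [515.5, 76.5, 123.9]
ee_rot: [0.611, 0.792, 0.0, -0.0]
contact_force: [-9.9, 1.5, 22.8]
grip_width: 0.5
```

Call:
apply_moves([
  [[0,0,-0.05],[0,0,0],-1],
  [[0,0,-0.08],[0,0,0],-1],
  [[0,0.15,-0.08],[0,0,0],-1],
  [[0,0.3,-0.08],[0,0,0],-1],
  [[0,0.47,-0.08],[0,0,0],-1],
  [[0,0.63,-0.08],[0,0,0],-1],
  [[0,0.72,-0.07],[0,0,0],-1],
  [[0,0.72,-0.065],[0,0,0],-1],
])

```text
time_s: 28.5
ee_pos: [657.9, 113.6, 135.9]
ee_rot: [0.611, 0.792, 0.001, 0.001]
contact_force: [-0.5, -0.6, 0.1]
grip_width: 0.6
```

Call:
apply_moves([
  [[0,0,0.01],[0,0,0],-1],
  [[0,0,0.02],[0,0,0],-1],
  [[0,0,0.025],[0,0,0],-1],
  [[0,0,0.03],[0,0,0],-1],
  [[0,0,0.03],[0,0,0],-1],
  [[0,0,0.03],[0,0,0],-1],
  [[0,0,0.03],[0,0,0],-1],
  [[0,0,0.03],[0,0,0],-1],
])

```text
time_s: 29.17
ee_pos: [654.5, 112.9, 130.1]
ee_rot: [0.611, 0.792, -0.0, -0.0]
contact_force: [-2.4, -0.7, 3.6]
grip_width: 0.5
```

Run:
```python
from h import *
o=robot.get_obs();print(o["time_s"],o["ee_pos"],o["contact_force"])
# commanded: a ->150 ; reconstruct
applied([.567,.374,.75],[0,0,.012])
z=150
for s in [[0,0,.1],[0,0,.03],[0,0,.01],[0,-.72,-.1],[0,0,.09],[-.47,0,-.09],[0,0,.09],[0,.72,-.09],[0,0,.09],[0,0,.01],[.47,0,-.07],[0,0,.03],[0,0,.035],[0,-.72,-.065],[0,0,.03],[0,0,.035],[-.47,0,-.065],[0,0,.03],[0,0,.035],[0,.72,-.065],[0,0,.03]]: applied(s,[0,0,0])
print(cmd()[0],yawx())
chain([([654.6,113,136],None),([588,75,300],1.8275)])
```

```text
29.1667 [654.50933082 112.92775218 130.10236394] [-2.3626046  -0.73825939  3.56433841]
[654.63743275 112.98953952 129.932     ] 1.8276638443027293
[0.0, -0.0, -0.03] [0.0, 0.0, 0.0]
[-0.099, -0.371, -0.82] [-0.0, 0.0, 0.0]
```

Call:
apply_moves([
  [[0,0,-0.05],[0,0,0],-1],
  [[-0.01,-0.04,-0.15],[0,0,0],-1],
  [[-0.03,-0.1,-0.3],[0,0,0],-1],
  [[-0.05,-0.18,-0.45],[0,0,0],-1],
  [[-0.07,-0.26,-0.6],[0,0,0],-1],
  [[-0.09,-0.33,-0.74],[0,0,0],-1],
  [[-0.1,-0.37,-0.82],[0,0,0],-0.2],
  [[-0.1,-0.37,-0.85],[0,0,0],-0.2],
])

```text
time_s: 29.83
ee_pos: [588.4, 74.4, 303.7]
ee_rot: [0.611, 0.792, 0.002, 0.002]
contact_force: [0.1, -0.2, -0.6]
grip_width: 11.3
```

Run:
```python
from h import *
applied([-.1,-.37,-.85],[0,0,0])
o=robot.get_obs();print(o["time_s"],o["ee_pos"],cmd()[0])
import time
robot.snapshot("side");robot.snapshot("side")
s=robot.snapshot("wrist");crop(s,200,0,440,225,3,"w7c.png")
import pickle;pickle.dump(s,open("s7.pkl","wb"));print(robot.get_obs()["ee_pos"])
```

```text
29.8333 [588.39171187  74.43692711 303.74938616] [588.14637502  74.84587371 299.932     ]
[588.5230689   75.01207529 299.85048463]
```

View pics/w7c.png

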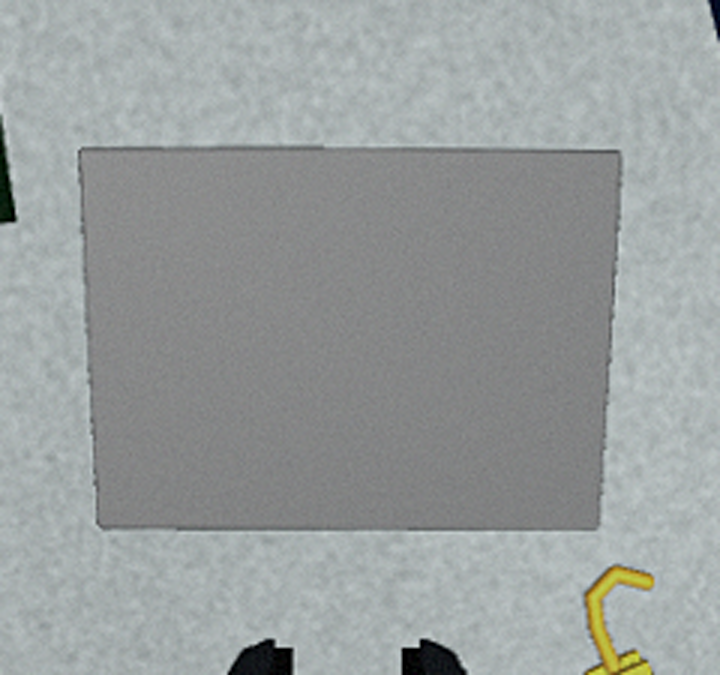

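Run:
```python
from h import *
import pickle
from scipy.optimize import least_squares
s=pickle.load(open("s7.pkl","rb"))
U=np.array([[79,149],[621,151],[599,530],[98,527]])/3+[200,0]-0.33
X=np.array([[-86.5,61.5,0],[86.5,61.5,0],[86.5,-61.5,0],[-86.5,-61.5,0]])
f=lambda p:(proj(s,X@R.from_euler("z",p[3]).as_matrix().T+p[:3])-U).ravel()
r=least_squares(f,[570,134,134,.27]);print(r.x,r.fun.round(1))
r=least_squares(lambda q:f([q[0],q[1],131.5,q[2]]),[570,134,.27]);print(r.x,r.fun.round(1))
chain([([545,-30,270],1.73),([519,-141,200],1.631),([519,-141,79.5],1.631)])
```

```text
[5.72869256e+02 1.40310674e+02 1.29045298e+02 2.53109295e-01] [-0.  -0.2  0.1  0.1 -0.2 -0.1  0.1  0.3]
[5.72875287e+02 1.40239817e+02 2.53108880e-01] [-0.7 -0.6  0.7 -0.3  0.4  0.4 -0.5  0.8]
[-0.452, -0.342, 0.15] [-0.0, -0.0, 0.187]
[-0.528, -0.216, 0.35] [-0.0, 0.0, 0.189]
[0.0, -0.0, 0.602] [-0.0, 0.0, -0.0]
```

Call:
apply_moves([
  [[-0.06,-0.045,0.02],[0,0,0.03],-0.1],
  [[-0.13,-0.1,0.04],[0,0,0.06],-0.1],
  [[-0.2,-0.15,0.06],[0,0,0.09],-0.1],
  [[-0.27,-0.2,0.09],[0,0,0.12],-0.1],
  [[-0.33,-0.25,0.11],[0,0,0.15],-0.1],
  [[-0.4,-0.3,0.13],[0,0,0.18],-0.1],
  [[-0.452,-0.342,0.15],[0,0,0.187],-0.1],
  [[-0.452,-0.342,0.15],[0,0,0.187],-0.1],
])

```text
time_s: 30.65
ee_pos: [543.3, -31.7, 267.7]
ee_rot: [0.649, 0.76, -0.001, -0.001]
contact_force: [0.6, -0.2, 0.2]
grip_width: 40.9
```

Call:
apply_moves([
  [[-0.08,-0.03,0.05],[0,0,0.03],-0.1],
  [[-0.16,-0.065,0.1],[0,0,0.06],-0.1],
  [[-0.25,-0.1,0.15],[0,0,0.09],-0.1],
  [[-0.34,-0.14,0.2],[0,0,0.13],-0.1],
  [[-0.43,-0.18,0.26],[0,0,0.17],-0.1],
  [[-0.5,-0.21,0.31],[0,0,0.189],-0.1],
  [[-0.528,-0.216,0.35],[0,0,0.189],-0.1],
  [[-0.528,-0.216,0.35],[0,0,0.189],-0.1],
])

```text
time_s: 31.32
ee_pos: [518.3, -141.4, 198.1]
ee_rot: [0.686, 0.728, -0.001, -0.001]
contact_force: [-0.4, 0.6, -0.3]
grip_width: 41.0
```

Call:
apply_moves([
  [[0,0,0.1],[0,0,0],-0.1],
  [[0,0,0.2],[0,0,0],-0.1],
  [[0,0,0.3],[0,0,0],-0.1],
  [[0,0,0.4],[0,0,0],-0.1],
  [[0,0,0.5],[0,0,0],-0.1],
  [[0,0,0.57],[0,0,0],-0.1],
  [[0,0,0.602],[0,0,0],-0.1],
  [[0,0,0.602],[0,0,0],-0.1],
])

```text
time_s: 31.98
ee_pos: [518.7, -140.2, 78.5]
ee_rot: [0.685, 0.728, -0.0, -0.001]
contact_force: [0.6, -0.1, -0.3]
grip_width: 41.2
```

Call:
apply_moves([
  [[0,0,0],[0,0,0],-1],
  [[0,0,0],[0,0,0],-1],
  [[0,0,0],[0,0,0],-1],
  [[0,0,0],[0,0,0],-1],
  [[0,0,0],[0,0,0],-1],
  [[0,0,0],[0,0,0],-1],
  [[0,0,0],[0,0,0],-1],
  [[0,0,0],[0,0,0],-1],
], squeeze=30)

```text
time_s: 32.65
ee_pos: [519.4, -141.2, 80.2]
ee_rot: [0.686, 0.728, 0.0, 0.0]
contact_force: [-1.8, 0.8, 8.0]
grip_width: 13.6
```

Run:
```python
from h import *
applied([-.452,-.342,.15],[0,0,.187]);applied([-.528,-.216,.35],[0,0,.189]);applied([0,0,.602],[0,0,0])
o=robot.get_obs();print(o["time_s"],o["ee_pos"],cmd()[0],yawx(),o["contact_force"],o["grip_width"])
chain([([519,-141,240],None),([545,0,290],1.75),([572.9,140.2,290],1.825),([572.9,140.2,202],1.825)])
```

```text
32.65 [ 519.36339506 -141.15875855   80.24643347] [ 519.01646478 -141.07200299   79.532     ] 1.6307907046777692 [-1.8080111   0.83979424  8.01359308] 13.584992530991505
[0.0, -0.0, -0.802] [0.0, 0.0, 0.0]
[0.696, 0.172, -0.25] [-0.0, 0.0, -0.228]
[0.665, 0.262, -0.0] [-0.0, 0.0, -0.143]
[0.0, 0.0, 0.44] [-0.0, 0.0, 0.0]
```

Call:
apply_moves([
  [[0,0,-0.01],[0,0,0],-1],
  [[0,0,-0.03],[0,0,0],-1],
  [[0,0,-0.08],[0,0,0],-1],
  [[0,0,-0.18],[0,0,0],-1],
  [[0,0,-0.35],[0,0,0],-1],
  [[0,0,-0.53],[0,0,0],-1],
  [[0,0,-0.7],[0,0,0],-1],
  [[0,0,-0.8],[0,0,0],-1],
])

```text
time_s: 33.32
ee_pos: [519.8, -141.3, 244.0]
ee_rot: [0.686, 0.728, 0.001, 0.002]
contact_force: [1.8, -0.0, -3.9]
grip_width: 13.7
```

Call:
apply_moves([
  [[0.05,0.01,-0.03],[0,0,-0.02],-1],
  [[0.13,0.03,-0.07],[0,0,-0.05],-1],
  [[0.23,0.05,-0.11],[0,0,-0.08],-1],
  [[0.34,0.08,-0.15],[0,0,-0.11],-1],
  [[0.45,0.11,-0.19],[0,0,-0.14],-1],
  [[0.56,0.14,-0.22],[0,0,-0.18],-1],
  [[0.65,0.16,-0.24],[0,0,-0.22],-1],
  [[0.696,0.172,-0.25],[0,0,-0.228],-1],
])

```text
time_s: 33.98
ee_pos: [544.7, 2.1, 289.5]
ee_rot: [0.64, 0.768, -0.0, -0.0]
contact_force: [-0.4, -0.9, -3.4]
grip_width: 13.7
```

Call:
apply_moves([
  [[0.08,0.03,0],[0,0,-0.02],-1],
  [[0.18,0.07,0],[0,0,-0.04],-1],
  [[0.29,0.115,0],[0,0,-0.06],-1],
  [[0.4,0.16,0],[0,0,-0.08],-1],
  [[0.51,0.2,0],[0,0,-0.11],-1],
  [[0.6,0.235,0],[0,0,-0.13],-1],
  [[0.65,0.257,0],[0,0,-0.143],-1],
  [[0.665,0.262,0],[0,0,-0.143],-1],
])

```text
time_s: 34.65
ee_pos: [572.7, 141.3, 288.9]
ee_rot: [0.611, 0.791, -0.0, -0.0]
contact_force: [-0.1, -1.1, -4.6]
grip_width: 14.1
```

Run:
```python
from h import *
applied([0,0,-.8],[0,0,0]);applied([.696,.172,-.25],[0,0,-.228]);applied([.665,.262,0],[0,0,-.143])
s=robot.snapshot("wrist");cv2.imwrite("pics/w8.png",s["img"][:,:,::-1])
s=robot.snapshot("side");crop(s,220,130,420,280,4,"s8.png")
o=robot.get_obs();print(o["time_s"],o["ee_pos"],cmd()[0],yawx(),o["contact_force"],o["grip_width"])
```

```text
34.75 [572.52382073 140.04329443 289.05241711] [572.83849667 140.1551194  289.532     ] 1.8250458504247382 [ 0.91773001 -0.29792689 -4.95231472] 13.9323676049493
```

View pics/w8.png

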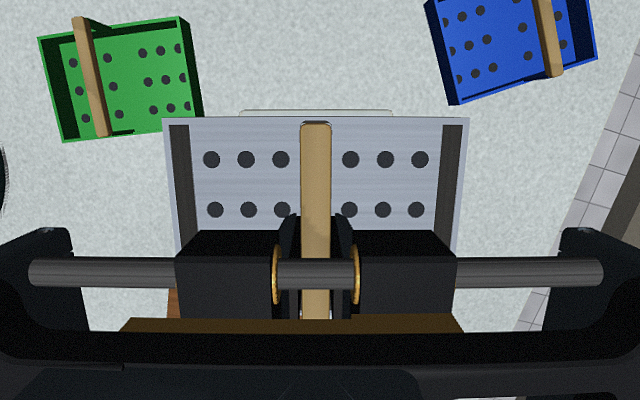

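View pics/s8.png

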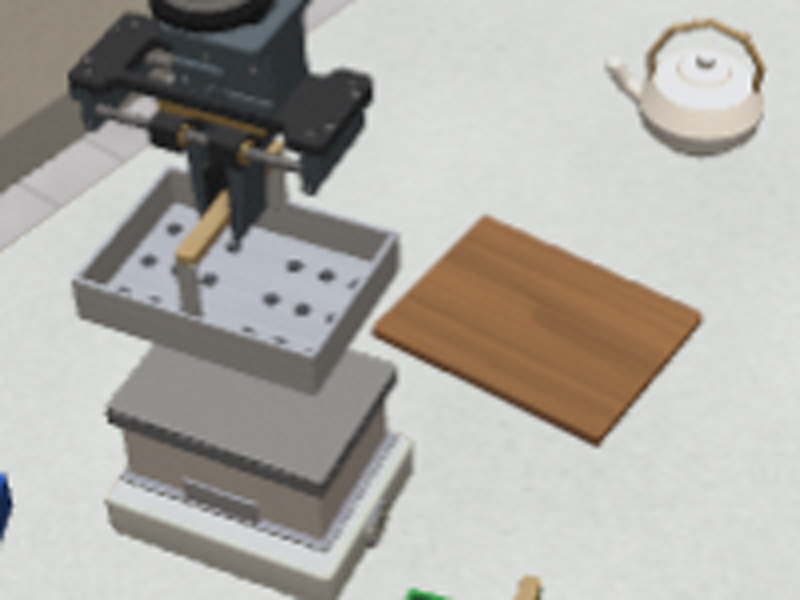

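Call:
apply_moves([
  [[0,0,0.06],[0,0,0],-1],
  [[0,0,0.14],[0,0,0],-1],
  [[0,0,0.23],[0,0,0],-1],
  [[0,0,0.32],[0,0,0],-1],
  [[0,0,0.39],[0,0,0],-1],
  [[0,0,0.43],[0,0,0],-1],
  [[0,0,0.45],[0,0,0],-1],
  [[0,0,0.455],[0,0,0],-1],
])

```text
time_s: 35.42
ee_pos: [572.5, 139.6, 197.8]
ee_rot: [0.612, 0.791, -0.0, -0.0]
contact_force: [-0.0, -0.3, -4.1]
grip_width: 13.8
```

Call:
apply_moves([
  [[0,0,0.005],[0,0,0],-1],
  [[0,0,0.01],[0,0,0],-1],
  [[0,0,0.015],[0,0,0],-1],
  [[0,0,0.02],[0,0,0],-1],
  [[0,0,0.022],[0,0,0],-1],
  [[0,0,0.022],[0,0,0],-1],
  [[0,0,0.022],[0,0,0],-1],
  [[0,0,0.022],[0,0,0],-1],
])

```text
time_s: 36.08
ee_pos: [573.1, 140.2, 194.4]
ee_rot: [0.612, 0.791, 0.0, 0.0]
contact_force: [1.1, 0.6, -1.7]
grip_width: 13.9
```

Call:
apply_moves([
  [[0,0,0.003],[0,0,0],-1],
  [[0,0,0.006],[0,0,0],-1],
  [[0,0,0.008],[0,0,0],-1],
  [[0,0,0.008],[0,0,0],-1],
  [[0,0,0.008],[0,0,0],-1],
  [[0,0,0.008],[0,0,0],-0.9],
  [[0,0,0.008],[0,0,0],-0.9],
  [[0,0,0.008],[0,0,0],-0.9],
])

```text
time_s: 36.75
ee_pos: [573.1, 140.2, 192.7]
ee_rot: [0.612, 0.791, 0.0, 0.0]
contact_force: [2.5, 0.8, 3.6]
grip_width: 13.8
```

Call:
apply_moves([
  [[0,0,0],[0,0,0],-0.1],
  [[0,0,0],[0,0,0],-0.1],
  [[0,0,0],[0,0,0],-0.1],
  [[0,0,0],[0,0,0],-0.1],
  [[0,0,0],[0,0,0],-0.1],
  [[0,0,0],[0,0,0],-0.1],
  [[0,0,0],[0,0,0],-0.1],
  [[0,0,0],[0,0,0],-0.1],
])

```text
time_s: 37.42
ee_pos: [572.8, 140.2, 192.5]
ee_rot: [0.612, 0.791, -0.0, -0.0]
contact_force: [0.3, -0.4, -0.8]
grip_width: 41.4
```

Call:
apply_moves([
  [[0,0,-0.02],[0,0,0],-0.1],
  [[0,0,-0.06],[0,0,0],-0.1],
  [[0,0,-0.14],[0,0,0],-0.1],
  [[0,0,-0.26],[0,0,0],-0.1],
  [[0,0,-0.4],[0,0,0],-0.1],
  [[0,0,-0.5],[0,0,0],-0.1],
  [[0,0,-0.55],[0,0,0],-0.1],
  [[0,0,-0.55],[0,0,0],-0.1],
])

```text
time_s: 38.08
ee_pos: [573.9, 140.4, 305.3]
ee_rot: [0.612, 0.791, 0.002, 0.001]
contact_force: [0.7, 0.2, 0.3]
grip_width: 41.2
```

Run:
```python
from h import *
applied([0,0,.455+.022+.008-.55],[0,0,0])
print(cmd()[0]);chain([([584,80,370],1.834)])
```

```text
[572.83849667 140.1551194  302.532     ]
[-0.305, -0.022, -0.337] [-0.0, 0.0, -0.017]
```

Call:
apply_moves([
  [[-0.05,0,-0.06],[0,0,0],-0.1],
  [[-0.1,-0.01,-0.12],[0,0,0],-0.1],
  [[-0.16,-0.01,-0.18],[0,0,-0.01],-0.1],
  [[-0.22,-0.02,-0.24],[0,0,-0.017],-0.1],
  [[-0.27,-0.022,-0.3],[0,0,-0.017],-0.1],
  [[-0.305,-0.022,-0.337],[0,0,-0.017],-0.1],
  [[-0.305,-0.022,-0.337],[0,0,-0.017],-0.1],
  [[-0.305,-0.022,-0.337],[0,0,-0.017],-0.1],
])

```text
time_s: 38.75
ee_pos: [584.0, 79.6, 370.0]
ee_rot: [0.609, 0.793, 0.0, 0.0]
contact_force: [-0.5, 0.1, 0.0]
grip_width: 41.1
```

Run:
```python
from h import *
applied([-.305,-.022,-.337],[0,0,-.017])
s=robot.snapshot("wrist");crop(s,210,40,430,215,3.6,"w9c.png")
a=robot.snapshot("side");crop(a,230,175,340,285,6,"s9.png")
import pickle;pickle.dump((s,a),open("s9.pkl","wb"))
o=robot.get_obs();print(o["time_s"],o["ee_pos"],o["contact_force"])
```

```text
38.85 [583.56391003  80.17814931 369.13084542] [ 0.89343506 -0.2843616   0.0074514 ]
```

View pics/w9c.png

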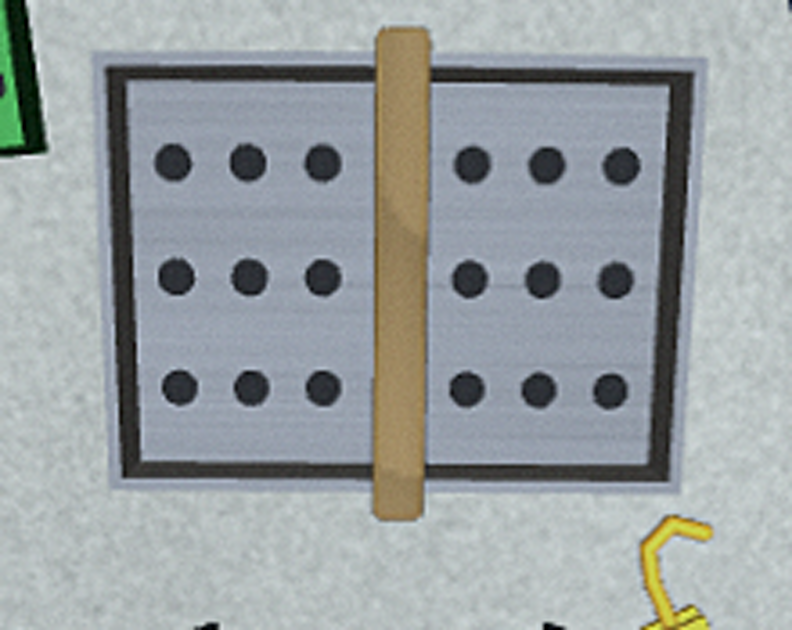

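View pics/s9.png

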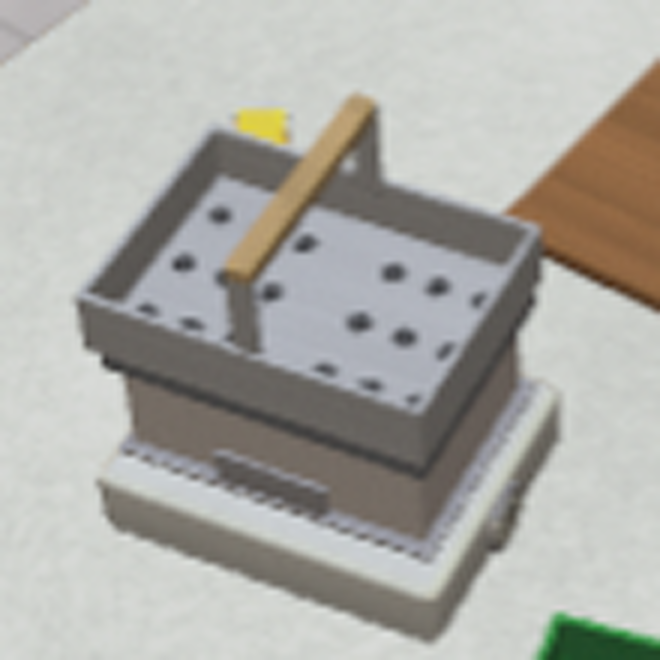

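Run:
```python
from h import *
import pickle
from scipy.optimize import least_squares
s,a=pickle.load(open("s9.pkl","rb"))
def fit(s,X,U,z=None):
    f=lambda p:(proj(s,X@R.from_euler("z",p[3]).as_matrix().T+np.array(p[:3]))-U).ravel()
    r=least_squares(f,[570,134,134,.27]) if z is None else least_squares(lambda q:f([q[0],q[1],z,q[2]]),[570,134,.27])
    return r.x.round(3),np.abs(r.fun).max().round(1)
tray=np.array([[-90,65,36],[90,65,36],[90,-65,36],[-90,-65,36],[0,63,90],[0,-63,90]],float)
lid=np.array([[-86.5,61.5,0],[86.5,61.5,0],[86.5,-61.5,0],[-86.5,-61.5,0]])
U=np.array([[92,51],[707,58],[681,493],[110,488],[404,27],[398,521]])/3.6+[210,40]-.36
print("tray wrist now",fit(s,tray,U),fit(s,tray,U,130))
tr=np.array([[78,298],[212,122],[541,228],[423,412],[238,272],[360,97]])/6+[230,175]-.42
ts=tray[[1,2,3,0,4,5]]
print("tray side now",fit(a,ts,tr),fit(a,ts,tr,130))
U0=np.array([[92,288],[222,112],[552,208],[438,400],[248,255],[372,87]])/6+[230,175]-.42
print("tray side start",fit(a,ts,U0,134))
L=np.array([[108,408],[185,297],[397,366],[322,477]])/4+[220,130]-.4
# lid order matching: +x+y, +x-y, -x-y, -x+y
print("lid side",fit(a,lid[[1,2,3,0]],L),fit(a,lid[[1,2,3,0]],L,134))
```

```text
tray wrist now (array([5.72285e+02, 1.43032e+02, 1.28203e+02, 2.54000e-01]), np.float64(0.4)) (array([5.72266e+02, 1.42997e+02, 2.54000e-01]), np.float64(0.7))
tray side now (array([5.78384e+02, 1.33080e+02, 1.18069e+02, 2.66000e-01]), np.float64(0.6)) (array([5.69748e+02, 1.41192e+02, 2.65000e-01]), np.float64(0.8))
tray side start (array([5.68323e+02, 1.34110e+02, 2.76000e-01]), np.float64(1.1))
lid side (array([5.81135e+02, 1.28826e+02, 1.17586e+02, 2.70000e-01]), np.float64(0.9)) (array([5.69896e+02, 1.39444e+02, 2.68000e-01]), np.float64(1.0))
```

Run:
```python
from rig import robot
print(robot.close_job())
```

```text
the job is handed in; nothing more can be done
None
```

The job is done and handed in at about 39 s of the 72 s allowed; the hand-in returns no verdict. I moved the tray to the board and let go, pressed all four lid corners home, then put the tray back on the lid and released it.

**Lid:** I pressed corners a, b, c and d to between 20.6 and 23.5 N, about 6 mm on the scale against its 12 mm limit. From there the force rose at 3 N/mm, meaning only the scale's spring still gave. On a second round, every corner touched at the same height to within about 0.5 mm, so none had lifted again. I did not measure the lid's height from the rim directly.

**Tray:** The last wrist picture puts the tray about 3 mm from the lid's centre, turned by about 0.001 rad. The side camera gives about 2 mm. That is within the 12 mm and 0.12 rad limits, and the gripper was about 150 mm above the handle bar when I handed in.

**Disagreement:** With height left free, the side camera's fits came out 10 to 15 mm too low. I fixed the height for that comparison and relied mainly on the wrist camera.

**Teapot, bowl and clip:** Nothing came near them and they looked unmoved where they showed in the pictures. I did not measure their positions again at the end.

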